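# Set the overhead photo stand for a low flower box and take its picture

### The job

Set the photo stand for the low black flower box and photograph it: squeeze both orange buttons on the arm's collar, slide the telescoping arm down to its next hole and let it click in. Then lay the box, window up, on the white board under the lamp with its end flush against the far rail and its long side flush against the side rail, let go of it, and press the green capture button fully down and release it. Do not bump the lamp, and leave the other things on the bench where they are.

Things in the scene. Friction and masses are not known exactly. Their poses are not given: they have to be found in the camera images.
- stand: Photo stand, fixed: a white board 240 (its x) x 370 (its y) x 18 mm. Origin under the board's centre, z up, x away from the robot (give or take its yaw). In this frame the slanting arm starts in a black bracket (62 mm wide, up to z 76 mm) at x 0, y 150, z 62 mm and rises towards -y at 42 degrees above level, all in the plane x = 0.
- box_place (a point): Where the box's centre lies when it is flush to both rails: 44 mm above the bench, stand's axes. The rails are aluminium strips on the board, 12 mm high, 10 mm thick: the far rail's face is 75 mm from here in +x (it runs from 39 mm to -y to 73 mm to +y); the side rail's face is 29 mm from here in -y (it runs from 60 mm to -x to 85 mm to +x). Open on the other two sides.
- collar (a point): Centre of the black squeeze collar at the lower end of the arm's sliding tube. Axes: z up along the arm; y square to the arm, pointing up (a tool comes in from there, 42 degrees off vertical); x level, across the arm. Collar 46 (x) x 42 (y) x 56 (z) mm. A round orange button, 24 mm across, stands out of its +x and -x sides here: 60 mm over both, 48 mm with both fully in.
- tube (a joint): How far the tube has slid down the arm, m; 0 to 0.002 in its starting hole. Holes are 40 mm apart: next at 0.040 (comes to rest at about 0.042), then 0.080; -0.040 above. Locked while either button is out; with both fully in it slides at a few N. Let go between holes it sinks by its own weight, about 4 cm/s, until the buttons click out in the hole below.
- button_far (a joint): Collar button on its +x side (away from the robot), m: 0 out, 0.006 fully in. Sprung, about 8 N when fully in. Out only when caught in a hole.
- button_near (a joint): Collar button on its -x side (nearer the robot), m: 0 out, 0.006 fully in. Sprung, about 8 N when fully in. Out only when caught in a hole.
- lamp_under (a point): Centre of the lower face of the lamp: a level white LED disc, 100 mm across, with a camera, on the upper end of the sliding tube, 202 mm along the arm from the collar. 263 mm above the bench at the start; one hole down it is 27 mm lower and hangs right over the box's place, so a tool must reach in under it tilted, from the robot's side.
- box_center (a point): Centre, half-way up, of the low black flower box: a carton 150 (its x) x 58 (y) x 52 (z, up) mm with a clear window and pink and cream flowers on top, 0.12 to 0.26 kg. It starts flat on the bench to the right of the stand; either end may go to the far rail.
- capture_top (a point): Centre of the top of the green capture button (28 mm across, in a black ring), 36 mm above the bench, on the board's near left corner, 92 mm nearer the robot than the arm's bracket; pressed straight down, sprung, 6 mm of travel, 5 N when fully in.
- capture (a joint): Capture button: 0 = up, 0.006 m = fully down.
- yellow_carton: Bystander: yellow carton 100 x 70 x 64 mm, origin under its centre.
- tape_roll: Bystander: roll of brown packing tape lying flat, 104 mm across, 48 mm high, origin under its centre.
- glue_jar: Bystander: amber jar with a white cap, 72 mm across, 95 mm high, origin under its centre.
Mind the look-alikes: they are no part of the job. Of the things that look like the part that bears box_center, the middle-sized one is meant.

How it is judged (in metres and radians):
On the way, in this order (a step that is already met when the one before it is completed fails the run):
1. the arm is one hole down with both buttons clicked out (value of joint tube between 0.036 and 0.045 m and value of joint each of button_far, button_near below 0.0015 m), for 0.3 s.
2. the box lies flat on the board, flush to both rails, and is let go (x of box_center in the frame of stand between -0.006 and 0.004 m and y of box_center in the frame of stand between -0.084 and -0.074 m and height (world z) of box_center below 0.048 m and angle between box_center's own z axis and vertical below 0.06 rad and angle between the x axis of box_center and the x axis of stand, either way round below 0.07 rad and contact force between the fingers and flower_box below 0.2 N), for 0.3 s.
3. the capture button is pressed fully down (value of joint capture above 0.005 m), for 0.05 s.
At the end, for the whole second after the job is handed in: The arm is caught in the next hole (slid down 36 to 45 mm, both collar buttons out), the box lies flat on the board, at rest, within 6 mm of flush to both rails and square to them within 4 degrees, the capture button is up again after its press (all of step 1 and x of box_center in the frame of stand between -0.006 and 0.004 m and y of box_center in the frame of stand between -0.084 and -0.074 m and height (world z) of box_center below 0.048 m and angle between box_center's own z axis and vertical below 0.06 rad and angle between the x axis of box_center and the x axis of stand, either way round below 0.07 rad and linear speed of flower_box below 0.02 m/s and value of joint capture below 0.0015 m); the robot touches nothing.
It fails at once if the lamp is bumped (more than 5 N) (contact force between lamp and anything else above 5 N).
It fails at once if the yellow carton is moved (distance of yellow_carton from where it was at the start of the episode above 0.02 m).
It fails at once if the tape roll is moved (distance of tape_roll from where it was at the start of the episode above 0.02 m).
It fails at once if the glue jar is moved (distance of glue_jar from where it was at the start of the episode above 0.02 m).
It also fails if it takes over 58 s, if anything falls off the work surface, if the arm or the gripper's body presses on something with over 40 N, if the wrist force passes 120 N, or if a joint passes its speed limit or range.

### The arm

A 6-joint arm with a two-finger parallel gripper is mounted at the origin on the work surface. World frame = base frame: x ahead of the robot, y to its left, z up, the work surface at z = 0. Lengths are in mm, angles in rad, forces in N, time in s.
With the tool pointing down it reaches from about 400 to 925 mm from the base axis. Payload 12.5 kg.
Tool frame: the origin (TCP) lies at the very end of the fingers, on their centre line; the grasp point (between the pads) lies env.grip_point_offset behind it (env.grip_point_offset is the distance from the TCP to the grasp point, in mm); y points along the fingers, z is the direction in which the jaws open and shut, and the axes are right-handed (so a half turn about y gives the same grasp; the last joint's range is limited). The gripper opens to 95 mm and grips with 3 to 60 N. Pads are 20 mm wide; open, the fingers measure 119 mm over their backs; the gripper's body (75 mm by 180 mm) begins 59 mm behind the grasp point.
Start: joints at [-1.215, 0.491, 1.559, -0, 1.092, -0.106], TCP at [278.5, -559.54, 214.661] pointing down, gripper open.
Joint ranges: [-3.1, 3.1], [-0.84, 2.19], [0.05, 2.79], [-1.13, 4.28], [0.06, 2.93], [-2.69, 2.69]. Speed limits (rad/s): [2.22, 2.22, 2.79, 3.14, 3.14, 3.14].

### API

Orientations are given as [roll, pitch, yaw] about the fixed x, y, z axes, in that order (R = Rz(yaw) Ry(pitch) Rx(roll)).
In Python, from cell import readout, read_camera, env, nets gives the robot as it stands.
- The arm moves only by the tool apply_moves, never from a script. Its argument "increments" is a list of rows, each a list of 3 entries, a list of its own where there are three numbers: the shift along the tool's x, y, z in cm, then the turn, a rotation vector about the tool's x, y, z in degrees, then the finger opening in cm, from 0 to 9.51. A call has exactly 5 rows; each row shifts and turns the pose as measured when the row begins, along the tool's axes as they then stand; what a row does not reach is not made up. A row lasts 1/8 s, in which the tool goes at most 62.5 mm and 10.7 degrees, less where a joint would pass 70% of its speed; a pose out of reach is approached as far as the arm can. A call with a gripper value outside its range is refused whole. The fingers move at their own pace and stop on an object; the grip force is fixed at half the most. Time passes only in rows, so rows that do not move let the fingers close, or fill a call up. It gives the time, the measured TCP pose, the force and the opening at its end, in the units of the state.
- readout.state(): the state, without advancing time (a new reading comes with each control period).
- read_camera(name): name is "scene" or "top"; returns a dict with "img" (384x512x3 uint8, red, green, blue), "vfov" (degrees; the focal length in pixels is half the picture's height over the tangent of half this angle, whatever the lens; pixels are square), "cx", "cy" (the principal point, pixels), "distortion" ([k1, k2, p1, p2, k3] as OpenCV has them; the pictures are not rectified), "rvec" (rotation vector, rad) and "tvec" (3), from world to camera coordinates, as OpenCV has them. Camera axes: x right, y down, z forward; pixel columns grow to the right and rows downward; lengths in mm; the calibration is good to about 2 mm. A picture is of the moment at which its call begins. There is no depth.
- env.job_done(): hands the job in, once; it reports no verdict.
Trained networks look in a picture, given as the dict that the camera call returned (one of the last four; its "shot" number tells which), for a name from the list of things; names that differ only in an ending like _2 or _b are one class to them, and where a whole thing is asked for, a point or a joint stands for the part that bears it (a point fixed in the world has none). Each returns a list of dicts, best first, with "confidence" (0 to 1); they miss things now and then, are a little off and sometimes report something else, mostly with a low value. They report only what shows in the picture. A call takes as long as a camera call. They do not tell look-alikes from the thing itself.
- nets.look_for(picture, thing): "point" ([x, y, z] in mm, in the coordinates of the camera as it stood for that picture, good to about 4 mm: the middle of the surface that is visible of it).
- nets.mark_of(picture, thing): "point" ([x, y, z] in mm, in the coordinates of the camera as it stood for that picture, good to about 4 mm: a listed point, or the origin of a listed thing).
The state is a dict: "t": time; "joints": joint angles; "qvel": joint speeds; "tau": joint torques, N m; "eef_pos": TCP position; "tcp_rot": TCP orientation; "ft_force": force on the tool from outside, world axes, zero at the start; "moment": the same for the moment, N m; "opening": opening from 0.0 (shut) to 1.0 (fully open).
Only numpy, scipy, OpenCV 4.12 (cv2) and the standard library are available. Lean on these libraries where they do the work, as an engineer would, in place of code of your own. Each camera call takes 0.05 s, during which the arm holds its last target. There are 200 camera calls.

## Working session

There is one attempt and no reset: what is moved stays moved. The work goes in short steps, Python scripts to look and compute and a tool call to move; the robot and the scene stay as the last step left them, time stands still between calls to the robot, and variables do not carry over. Pictures are saved under pics/ and viewed, about 8 in all and at most 12, crops included, and the job is handed in when it is done.

Besides the shell and the picture viewer there is one more tool, called after "Request:" by a JSON object that holds its "op" and its "data", one argument or row to a line. apply_moves: Moves the arm, as the interface text tells. Its arguments: {"type":"object","properties":{"increments":{"type":"array"}},"required":["increments"]}

```bash
mkdir -p pics; ls
cat > h.py <<'E'
import numpy as np, cv2
from scipy.spatial.transform import Rotation as R
from cell import readout, read_camera, env, nets
def cam2w(p,P):
    M=cv2.Rodrigues(np.array(P["rvec"],float))[0]
    return M.T@(np.array(p,float)-np.array(P["tvec"],float).ravel())
def K(P):
    f=P["img"].shape[0]/2/np.tan(np.radians(P["vfov"])/2)
    return np.array([[f,0,P["cx"]],[0,f,P["cy"]],[0,0,1.]])
def proj(X,P):
    return cv2.projectPoints(np.array(X,float).reshape(-1,1,3),np.array(P["rvec"],float),np.array(P["tvec"],float),K(P),np.array(P["distortion"],float))[0].reshape(-1,2)
def pix2w(uv,z,P):
    n=cv2.undistortPoints(np.array(uv,float).reshape(-1,1,2),K(P),np.array(P["distortion"],float)).reshape(-1,2)
    M=cv2.Rodrigues(np.array(P["rvec"],float))[0]; C=-M.T@np.array(P["tvec"],float).ravel()
    d=np.c_[n,np.ones(len(n))]@M
    return C+d*((z-C[2])/d[:,2])[:,None]
def find(P,names,fn="mark_of"):
    for n in names:
        for d in getattr(nets,fn)(P,n)[:4]:
            print(fn,n,round(d["confidence"],2),cam2w(d["point"],P).round(1))
def save(P,name,crop=None,s=1.5):
    im=P["img"][:,:,::-1]
    if crop: im=im[crop[1]:crop[3],crop[0]:crop[2]]
    cv2.imwrite("pics/"+name,cv2.resize(im,None,fx=s,fy=s,interpolation=cv2.INTER_CUBIC))
E
python3 - <<'E'
from h import *
for c in ["scene","top"]:
    P=read_camera(c); save(P,c+"0.png"); print(c,P["vfov"],P["distortion"])
    M=cv2.Rodrigues(np.array(P["rvec"]))[0]; print((-M.T@np.array(P["tvec"]).ravel()).round(0))
    find(P,["stand","box_place","collar","lamp_under","box_center","capture_top","yellow_carton","tape_roll","glue_jar"])
s=readout.state();print(s,env.grip_point_offset)
E
```

```text
pics
scene 43.814496305653556 [-0.18348957  0.          0.          0.          0.        ]
[1814.   57. 1251.]
mark_of stand 0.79 [577.3  56.7   5.4]
mark_of stand 0.53 [ 499.4 -371.3   28.5]
mark_of box_place 0.84 [581.6 -16.9  39.2]
mark_of collar 0.65 [579.8  98.  160.6]
mark_of lamp_under 0.83 [573.7 -48.9 262.6]
mark_of box_center 0.89 [ 277.7 -381.2   31. ]
mark_of box_center 0.63 [ 478.4 -219.7   21.6]
mark_of capture_top 0.61 [490.7 208.   37.5]
mark_of yellow_carton 0.94 [471.2 401.2   2.6]
mark_of tape_roll 0.68 [578.5  58.8   4.7]
mark_of tape_roll 0.64 [693.  401.5   1.7]
mark_of glue_jar 0.95 [ 735.4 -316.2    1. ]
top 50.771972327682064 [-0.071471  0.        0.        0.        0.      ]
[ 451.   -2. 1626.]
mark_of stand 0.6 [577.2  58.8   1. ]
mark_of box_place 0.91 [583.3 -20.3  40. ]
mark_of box_place 0.49 [491.5 203.8  42.6]
mark_of collar 0.56 [580.9 100.  162.1]
mark_of lamp_under 0.82 [580.  -54.1 259.4]
mark_of box_center 0.88 [ 500.5 -370.4   26.8]
mark_of box_center 0.74 [ 277.7 -382.1   34.7]
mark_of box_center 0.69 [688.7 405.4   3.9]
mark_of box_center 0.6
[... 232 characters left out ...]
9 [ 734.  -317.8    3.6]
{'t': 1.0, 'joints': array([-1.21460077e+00,  4.90888516e-01,  1.55885838e+00, -1.25867712e-05,
        1.09171562e+00, -1.05620021e-01]), 'qvel': array([-1.78437811e-03, -1.09661818e-03, -3.91435880e-06,  1.70512289e-03,
       -5.43297327e-04,  9.07879964e-04]), 'tau': array([ 3.05717367e-03, -6.12457252e+01, -2.58436686e+01,  6.93309610e-02,
        4.45838459e-02, -7.02610237e-06]), 'eef_pos': array([ 278.50199841, -559.5563722 ,  214.68243549]), 'tcp_rot': array([-1.57066809e+00, -2.48281321e-05, -2.67977127e+00]), 'ft_force': array([0.69410545, 0.10834876, 0.84680219]), 'moment': array([ 0.01560662, -0.03836091, -0.00899923]), 'opening': 1.000510623378213} 18.8
```

View pics/scene0.png

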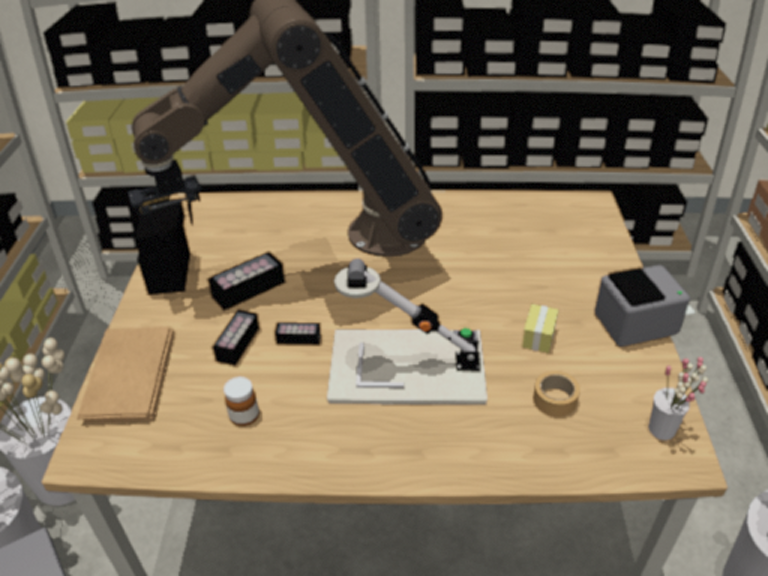

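View pics/top0.png

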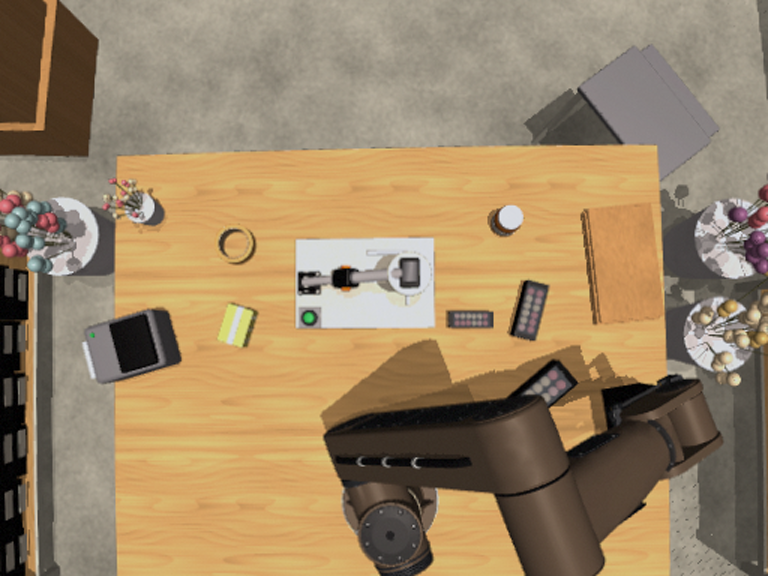

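The pictures show the stand around px (365,280) in top. To its right are three black boxes: small (470,319), middle (530,310) and large (545,385). By size, the middle one at world (500,-370) is the target. Next I'll refine the board yaw and the box pose.

Run:
```python
from h import *
T=read_camera("top"); S=read_camera("scene")
for n,P in (("top",T),("scene",S)):
    c=proj([[577,58,18]],P)[0]
    hsv=cv2.cvtColor(P["img"],cv2.COLOR_RGB2HSV)
    m=((hsv[...,1]<45)&(hsv[...,2]>105)).astype(np.uint8)
    box=proj([[440,-150,18],[720,-150,18],[440,260,18],[720,260,18]],P); a=box.min(0).astype(int);b=box.max(0).astype(int)
    mm=np.zeros_like(m); mm[a[1]:b[1],a[0]:b[0]]=m[a[1]:b[1],a[0]:b[0]]
    k,l,st,_=cv2.connectedComponentsWithStats(mm); i=1+np.argmax(st[1:,4])
    ys,xs=np.nonzero(l==i); w=pix2w(np.c_[xs,ys],18,P)[:,:2].astype(np.float32)
    r=cv2.minAreaRect(w); print(n,"board",r, w.min(0),w.max(0))
c1=cv2.resize(T["img"][180:235,285:370],None,fx=7,fy=7,interpolation=cv2.INTER_CUBIC)
c2=cv2.resize(S["img"][200:250,135:220],None,fx=7,fy=7,interpolation=cv2.INTER_CUBIC)
w=min(c1.shape[1],c2.shape[1]); im=np.vstack([c1[:,:w][:300*2],c2[:,:w]])
print(im.shape)
cv2.imwrite("pics/b.png",cv2.resize(im,None,fx=.8,fy=.8)[:,:,::-1])
```

```text
top board ((580.502197265625, 58.689613342285156), (366.67315673828125, 239.9598846435547), 89.56629180908203) [ 459.35083  -124.002235] [700.57166 242.88197]
scene board ((577.802001953125, 60.48809051513672), (262.7142639160156, 370.5993347167969), 0.05322859436273575) [ 446.3657  -124.71516] [709.2809  245.71313]
(735, 595, 3)
```

View pics/b.png

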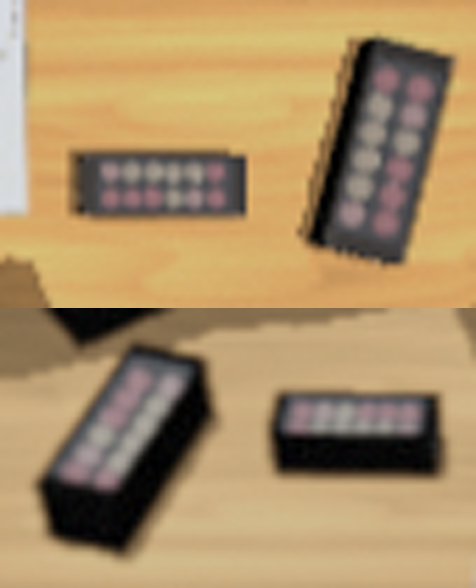

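```bash
cat >> h.py <<'E'
def ori(a,z):
    a=np.array(a,float)/np.linalg.norm(a); z=np.array(z,float); z-=a*(z@a); z/=np.linalg.norm(z)
    return R.from_matrix(np.c_[np.cross(a,z),a,z])
def plan(wps,smax=55,amax=9.5):
    """wps: (pos mm, Rotation, opening cm[, smax]); prints rows"""
    s=readout.state(); p=np.array(s["eef_pos"]); q=R.from_euler("xyz",s["tcp_rot"]); rows=[]
    for w in wps:
        sm=w[3] if len(w)>3 else smax
        P=np.array(w[0],float); rv=(q.inv()*w[1]).as_rotvec(degrees=True)
        n=max(1,int(np.ceil(max(np.linalg.norm(P-p)/sm,np.linalg.norm(rv)/amax-1e-6))))
        p0,q0=p,q
        for i in range(1,n+1):
            pn=p0+(P-p0)*i/n; qn=q0*R.from_rotvec(rv*i/n,degrees=True)
            rows.append([(q.inv().apply(pn-p)/10).round(2).tolist(),(q.inv()*qn).as_rotvec(degrees=True).round(1).tolist(),w[2]]); p,q=pn,qn
    while len(rows)%5: rows.append([[0,0,0],[0,0,0],rows[-1][2]])
    for i in range(0,len(rows),5): print(str(rows[i:i+5]).replace(" ",""))
E
python3 - <<'E'
from h import *
T=read_camera("top"); S=read_camera("scene")
a=np.array([(372,40),(452,58),(402,262),(325,243)])/5.6+[285,180]-.5
b=np.array([(135,347),(207,362),(115,492),(42,480)])/5.6+[135,200-308/5.6]-.5
for n,P,u in(("t",T,a),("s",S,b)):
    w=pix2w(u,52,P)[:,:2]; print(n,w.round(0).tolist(),w.mean(0).round(1),cv2.minAreaRect(w.astype(np.float32)))
save(S,"g.png",(70,100,190,210),4)
col=np.array([580,99,161.]); a=[0,-.669,-.743]; q=ori(a,[1,0,0]); a=np.array(a)
t=col+18.8*a
plan([([380,-300,380],ori([0,0,-1],[.7,-.7,0]),9.5),(t-200*a,q,9.5),(t-70*a,q,9.5)])
E
```

```text
t [[577.0, -364.0], [564.0, -420.0], [423.0, -381.0], [437.0, -328.0]] [ 500.  -373.4] ((500.251708984375, -373.7142639160156), (57.1054573059082, 146.29043579101562), 75.24917602539062)
s [[424.0, -377.0], [439.0, -323.0], [569.0, -364.0], [558.0, -415.0]] [ 497.6 -369.9] ((498.70367431640625, -369.2773742675781), (55.87322235107422, 140.15097045898438), 73.96044158935547)
[[[-3.44,-2.76,-3.12],[-0.0,-3.1,0.0],9.5],[[-3.6,-2.76,-2.93],[-0.0,-3.1,0.0],9.5],[[-3.76,-2.76,-2.73],[-0.0,-3.1,0.0],9.5],[[-3.9,-2.76,-2.52],[-0.0,-3.1,0.0],9.5],[[-4.03,-2.76,-2.31],[-0.0,-3.1,0.0],9.5]]
[[[-4.15,-2.76,-2.09],[-0.0,-3.1,0.0],9.5],[[-4.63,0.77,-2.06],[1.5,-3.9,-3.6],9.5],[[-4.8,0.42,-1.75],[1.5,-3.9,-3.6],9.5],[[-4.92,0.07,-1.43],[1.5,-3.9,-3.6],9.5],[[-5.0,-0.28,-1.09],[1.5,-3.9,-3.6],9.5]]
[[[-5.03,-0.62,-0.73],[1.5,-3.9,-3.6],9.5],[[-5.02,-0.95,-0.37],[1.5,-3.9,-3.6],9.5],[[-4.97,-1.27,-0.0],[1.5,-3.9,-3.6],9.5],[[-4.86,-1.57,0.37],[1.5,-3.9,-3.6],9.5],[[-4.72,-1.86,0.74],[1.5,-3.9,-3.6],9.5]]
[[[-4.53,-2.13,1.11],[1.5,-3.9,-3.6],9.5],[[-4.3,-2.37,1.47],[1.5,-3.9,-3.6],9.5],[[0.0,4.33,0.0],[0.0,0.0,0.0],9.5],[[-0.0,4.33,0.0],[0.0,0.0,-0.0],9.5],[[-0.0,4.33,0.0],[0.0,0.0,0.0],9.5]]
```

View pics/g.png

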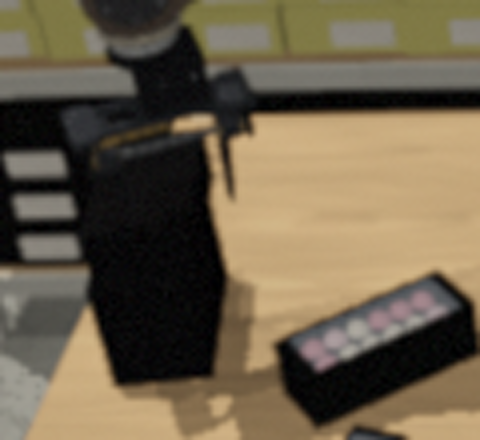

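Box is ≈ (500,-372), long axis at about +15° from x. The gripper's 180 mm side is along the jaws. A tall black object stands right by the gripper, so I'll go straight up first and then swing round at a height that clears the lamp.

Request:
{"op": "apply_moves", "data": {
  "increments": [
    [[0,-5.5,0],[0,0,0],9.5],
    [[0,-5.5,0],[0,0,0],9.5],
    [[0,-5.5,0],[0,0,0],9.5],
    [[0,-3.5,0],[0,0,0],9.5],
    [[0,0,0],[0,0,0],9.5]
  ]
}}

```text
t: 1.82
eef_pos: [278.3, -559.2, 420.4]
tcp_rot: [-1.572, 0.0, -2.68]
ft_force: [0.0, 0.1, -0.6]
opening: 1.001
```

Run:
```python
from h import *
print(readout.state()["eef_pos"])
col=np.array([580,99,161.]); a=np.array([0,-.669,-.743]); q=ori(a,[1,0,0])
t=col+18.8*a
plan([([400,-280,420],ori([0,0,-1],[.7,-.5,0]),9.5),([430,130,420],ori([0,-.3,-1],[1,0,0]),9.5),(t-150*a,q,9.5)],smax=58)
```

```text
[ 278.34255775 -559.23487812  420.40051876]
[[[-3.89,0.01,-3.26],[0.0,-4.7,-0.0],9.5],[[-4.14,0.01,-2.94],[0.0,-4.7,-0.0],9.5],[[-4.37,0.01,-2.59],[0.0,-4.7,-0.0],9.5],[[-4.56,0.01,-2.23],[0.0,-4.7,-0.0],9.5],[[-4.73,0.01,-1.85],[0.0,-4.7,-0.0],9.5]]
[[[-4.86,0.01,-1.46],[0.0,-4.7,-0.0],9.5],[[-4.39,0.0,-2.67],[0.6,-4.4,-2.0],9.5],[[-4.58,-0.19,-2.33],[0.6,-4.4,-2.0],9.5],[[-4.73,-0.37,-1.97],[0.6,-4.4,-2.0],9.5],[[-4.85,-0.56,-1.59],[0.6,-4.4,-2.0],9.5]]
[[[-4.94,-0.75,-1.21],[0.6,-4.4,-2.0],9.5],[[-4.99,-0.94,-0.81],[0.6,-4.4,-2.0],9.5],[[-5.0,-1.12,-0.42],[0.6,-4.4,-2.0],9.5],[[-4.97,-1.3,-0.02],[0.6,-4.4,-2.0],9.5],[[-2.52,3.46,3.75],[0.0,0.0,-6.3],9.5]]
[[[-2.89,3.16,3.75],[0.0,0.0,-6.3],9.5],[[-3.22,2.82,3.75],[-0.0,0.0,-6.3],9.5],[[-3.51,2.45,3.75],[-0.0,0.0,-6.3],9.5],[[0,0,0],[0,0,0],9.5],[[0,0,0],[0,0,0],9.5]]
```

Request:
{"op": "apply_moves", "data": {
  "increments": [
    [[-3.9,0,-3.3],[0,-4.7,0],9.5],
    [[-4.1,0,-2.9],[0,-4.7,0],9.5],
    [[-4.4,0,-2.6],[0,-4.7,0],9.5],
    [[-4.6,0,-2.2],[0,-4.7,0],9.5],
    [[-4.7,0,-1.9],[0,-4.7,0],9.5]
  ]
}}

```text
t: 2.45
eef_pos: [379.0, -320.6, 413.7]
tcp_rot: [-1.581, 0.004, -2.262]
ft_force: [0.9, -0.9, 0.2]
opening: 1.0
```

Request:
{"op": "apply_moves", "data": {
  "increments": [
    [[-4.9,0,-1.5],[0,-4.7,0],9.5],
    [[-4.4,0,-2.7],[0.6,-4.4,-2.0],9.5],
    [[-4.6,-0.2,-2.3],[0.6,-4.4,-2.0],9.5],
    [[-4.7,-0.4,-2.0],[0.6,-4.4,-2.0],9.5],
    [[-4.9,-0.6,-1.6],[0.6,-4.4,-2.0],9.5]
  ]
}}

```text
t: 3.08
eef_pos: [409.2, -59.3, 410.8]
tcp_rot: [-1.566, -0.138, -1.86]
ft_force: [1.1, -0.5, 0.3]
opening: 0.999
```

Request:
{"op": "apply_moves", "data": {
  "increments": [
    [[-4.9,-0.8,-1.2],[0.6,-4.4,-2.0],9.5],
    [[-5.0,-0.9,-0.8],[0.6,-4.4,-2.0],9.5],
    [[-5.0,-1.1,-0.4],[0.6,-4.4,-2.0],9.5],
    [[-5.0,-1.3,0],[0.6,-4.4,-2.0],9.5],
    [[0,0,0],[0,0,0],9.5]
  ]
}}

```text
t: 3.7
eef_pos: [416.8, 155.7, 407.2]
tcp_rot: [-1.598, -0.283, -1.525]
ft_force: [0.3, 0.7, -1.0]
opening: 1.0
```

Run:
```python
from h import *
s=readout.state();print(s["t"],s["eef_pos"],s["joints"])
col=np.array([580,99,161.]); a=np.array([0,-.669,-.743]); q=ori(a,[1,0,0])
t=col+18.8*a
plan([(t-150*a,q,9.5),(t-75*a,q,9.5)],smax=58)
T=read_camera("top");find(T,["collar"]);S=read_camera("scene");find(S,["collar"])
```

```text
3.7 [416.76100109 155.72432837 407.21392872] [ 0.36628804  0.13238202  1.60388214 -0.25982018  1.52462647  0.35199868]
[[[-1.6,3.29,4.2],[0.1,0.7,-6.4],9.5],[[-2.01,3.09,4.18],[0.1,0.7,-6.4],9.5],[[-2.39,2.85,4.15],[0.1,0.7,-6.4],9.5],[[-2.75,2.57,4.12],[0.1,0.7,-6.4],9.5],[[-0.0,3.75,-0.0],[0.0,0.0,0.0],9.5]]
[[[-0.0,3.75,-0.0],[0.0,0.0,0.0],9.5],[[0,0,0],[0,0,0],9.5],[[0,0,0],[0,0,0],9.5],[[0,0,0],[0,0,0],9.5],[[0,0,0],[0,0,0],9.5]]
mark_of collar 0.82 [585.4  99.4 162.1]
mark_of collar 0.61 [581.7  99.2 158.6]
mark_of collar 0.2 [490.6 210.1  39.5]
```

Request:
{"op": "apply_moves", "data": {
  "increments": [
    [[-1.6,3.3,4.2],[0.1,0.7,-6.4],9.5],
    [[-2.0,3.1,4.2],[0.1,0.7,-6.4],9.5],
    [[-2.4,2.9,4.2],[0.1,0.7,-6.4],9.5],
    [[-2.8,2.6,4.1],[0.1,0.7,-6.4],9.5],
    [[0,3.7,0],[0,0,0],9.5]
  ]
}}

```text
t: 4.53
eef_pos: [590.0, 148.2, 230.5]
tcp_rot: [-1.549, -0.74, -1.607]
ft_force: [0.3, -0.2, 1.6]
opening: 0.999
```

Run:
```python
from h import *
s=readout.state();print(s["t"],s["eef_pos"],s["ft_force"])
T=read_camera("top");S=read_camera("scene");find(T,["collar"]);find(S,["collar"])
a=np.array(T["img"])[150:210,190:300];b=np.array(S["img"])[165:255,215:340]
im=np.vstack([cv2.resize(a,(500,273),interpolation=2),cv2.resize(b,(500,320),interpolation=2)])
cv2.imwrite("pics/c.png",im[:,:,::-1])
col=np.array([581.5,99,161.]); a=np.array([0,-.669,-.743]); q=ori(a,[1,0,0])
t=col+18.8*a
plan([(t-70*a,q,9.5),(t,q,9.5,35)])
```

```text
4.525 [589.99279362 148.15837211 230.46028958] [ 0.31985097 -0.20022485  1.56059351]
mark_of collar 0.86 [584.3 100.1 159.6]
mark_of collar 0.95 [584.8  95.6 161.4]
[[[-1.44,3.71,-0.76],[-0.0,-1.8,0.2],9.5],[[0.0,3.5,-0.0],[0.0,0.0,0.0],9.5],[[0.0,3.5,-0.0],[0.0,0.0,0.0],9.5],[[0,0,0],[0,0,0],9.5],[[0,0,0],[0,0,0],9.5]]
```

View pics/c.png

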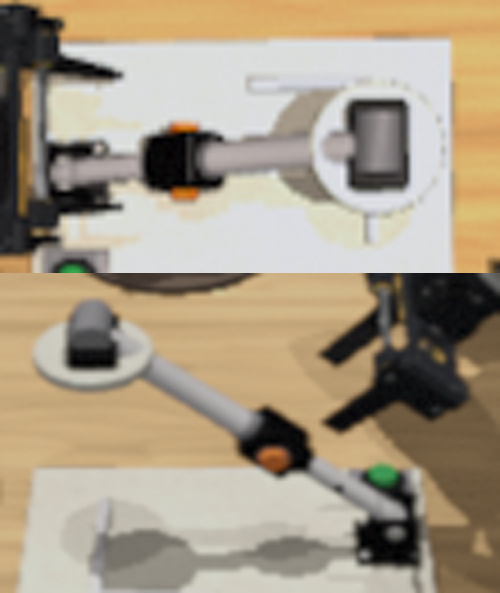

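Run:
```python
from h import *
T=read_camera("top")
hsv=cv2.cvtColor(T["img"],cv2.COLOR_RGB2HSV)
sub=hsv[150:210,190:300]
m=((sub[...,0]>5)&(sub[...,0]<16)&(sub[...,1]>170)&(sub[...,2]>120)).astype(np.uint8)
k,l,st,c=cv2.connectedComponentsWithStats(m)
for i in range(1,k):
    if st[i,4]>3: print(st[i],pix2w([c[i]+[190,150]],161,T).round(1))
```

```text
[38 41  5  3  9] [[555.4  98.2 161. ]]
```

Request:
{"op": "apply_moves", "data": {
  "increments": [
    [[-1.4,3.7,-0.7],[0,-1.8,0.2],9.5],
    [[0,3.2,0],[0,0,0],9.5],
    [[0,2.5,0],[0,0,0],9.5],
    [[0,0,0],[0,0,0],9.5],
    [[0,0,0],[0,0,0],9.5]
  ]
}}

```text
t: 5.4
eef_pos: [585.2, 96.4, 166.9]
tcp_rot: [-1.545, -0.724, -1.587]
ft_force: [0.6, 0.8, 0.1]
opening: 0.998
```

Run:
```python
from h import *
s=readout.state();print(s["t"],s["eef_pos"],s["ft_force"])
col=np.array([582.5,99,161.]); a=np.array([0,-.669,-.743]); q=ori(a,[1,0,0])
plan([(col+18.8*a,q,9.5)])
S=read_camera("scene");T=read_camera("top")
im=np.vstack([cv2.resize(T["img"][150:210,190:300],(500,273),interpolation=2),cv2.resize(S["img"][165:255,215:340],(500,320),interpolation=2)])
cv2.imwrite("pics/d.png",im[:,:,::-1])
```

```text
5.4 [585.17014988  96.41386596 166.86404051] [0.59850718 0.79296599 0.13636391]
[[[-0.56,2.14,-0.31],[-0.9,-0.7,-0.5],9.5],[[0,0,0],[0,0,0],9.5],[[0,0,0],[0,0,0],9.5],[[0,0,0],[0,0,0],9.5],[[0,0,0],[0,0,0],9.5]]
```

View pics/d.png

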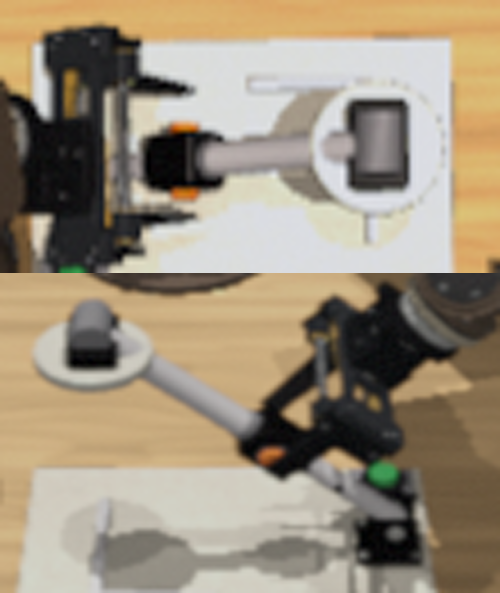

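The fingers straddle the collar: in the top half the finger tips are at rows ~90 and ~215, the buttons at 128 and 192. I'll lower to button depth and close to just over 60 mm, watching the side force.

Request:
{"op": "apply_moves", "data": {
  "increments": [
    [[-0.6,2.1,-0.4],[-0.9,-0.7,-0.5],9.5],
    [[0,0,0],[0,0,0],7.0],
    [[0,0,0],[0,0,0],6.3],
    [[0,0,0],[0,0,0],5.8],
    [[0,0,0],[0,0,0],5.8]
  ]
}}

```text
t: 6.12
eef_pos: [581.1, 87.4, 145.9]
tcp_rot: [-1.573, -0.734, -1.568]
ft_force: [-5.1, -0.7, 0.6]
opening: 0.644
```

Run:
```python
from h import *
s=readout.state();print(s["t"],s["eef_pos"],s["ft_force"],s["opening"]*95)
col=np.array([581.5,99,161.]); a=np.array([0,-.669,-.743]); q=ori(a,[1,0,0])
plan([(col+18.8*a,q,9.5)])
```

```text
6.125 [581.10339037  87.3773876  145.86597301] [-5.09419218 -0.71524616  0.60769388] 61.19710655585769
[[[0.15,-0.02,0.04],[0.1,0.1,0.1],9.5],[[0,0,0],[0,0,0],9.5],[[0,0,0],[0,0,0],9.5],[[0,0,0],[0,0,0],9.5],[[0,0,0],[0,0,0],9.5]]
```

Request:
{"op": "apply_moves", "data": {
  "increments": [
    [[0.1,0,-0.2],[0,0,0],6.0],
    [[0,0,0],[0,0,0],6.0],
    [[0,0,0],[0,0,0],5.7],
    [[0,0,0],[0,0,0],5.7],
    [[0,0,0],[0,0,0],5.7]
  ]
}}

```text
t: 6.75
eef_pos: [579.4, 86.8, 146.6]
tcp_rot: [-1.572, -0.733, -1.569]
ft_force: [-0.5, 0.1, -0.8]
opening: 0.6
```

Balanced. Now I'll close fully.

Request:
{"op": "apply_moves", "data": {
  "increments": [
    [[0,0,0],[0,0,0],5.2],
    [[0,0,0],[0,0,0],4.6],
    [[0,0,0],[0,0,0],4.4],
    [[0,0,0],[0,0,0],4.4],
    [[0,0,0],[0,0,0],4.4]
  ]
}}

```text
t: 7.38
eef_pos: [579.7, 87.2, 146.3]
tcp_rot: [-1.571, -0.732, -1.569]
ft_force: [1.8, 0.8, -1.8]
opening: 0.497
```

Opening is 47 mm, so both buttons are fully in. I'll slide down along −tool x.

Request:
{"op": "apply_moves", "data": {
  "increments": [
    [[-0.3,0,0],[0,0,0],4.4],
    [[-0.6,0,0],[0,0,0],4.4],
    [[-0.6,0,0],[0,0,0],4.4],
    [[-0.6,0,0],[0,0,0],4.4],
    [[-0.6,0,0],[0,0,0],4.4]
  ]
}}

```text
t: 8.0
eef_pos: [579.8, 108.2, 127.5]
tcp_rot: [-1.571, -0.733, -1.569]
ft_force: [2.2, -2.1, -0.8]
opening: 0.499
```

Request:
{"op": "apply_moves", "data": {
  "increments": [
    [[-0.5,0,0],[0,0,0],4.4],
    [[0,0,0],[0,0,0],9.5],
    [[0,0,0],[0,0,0],9.5],
    [[0,0,0],[0,0,0],9.5],
    [[0,0,0],[0,0,0],9.5]
  ]
}}

```text
t: 8.62
eef_pos: [579.4, 112.6, 123.7]
tcp_rot: [-1.572, -0.733, -1.568]
ft_force: [-0.3, 0.7, -0.5]
opening: 0.864
```

Run:
```python
from h import *
s=readout.state();print(s["t"],s["eef_pos"],s["ft_force"],s["opening"]*95)
T=read_camera("top");S=read_camera("scene");find(T,["collar","lamp_under"]);find(S,["collar","lamp_under"])
```

```text
8.625 [579.43784467 112.62765818 123.65488891] [-0.28888189  0.72690985 -0.502785  ] 82.11187951958404
mark_of collar 0.83 [583.2 130.1 132.8]
mark_of lamp_under 0.63 [582.  -25.3 232.6]
mark_of collar 0.68 [579.2 130.1 136.1]
mark_of lamp_under 0.67 [573.4 -18.4 233.6]
```

The slide measured from both cameras is ≈ 42 mm, with the lamp at ≈ 234 mm height. I'll retreat square to the arm, then fit a quick kinematic model to choose a reachable tilt for the box.

Request:
{"op": "apply_moves", "data": {
  "increments": [
    [[0,-2,0],[0,0,0],9.5],
    [[0,-5,0],[0,0,0],9.5],
    [[0,-5.5,0],[0,0,0],9.5],
    [[0,-5.5,0],[0,0,0],9.5],
    [[0,-5,0],[0,0,0],9.5]
  ]
}}

```text
t: 9.55
eef_pos: [578.8, 268.4, 296.8]
tcp_rot: [-1.581, -0.735, -1.566]
ft_force: [0.6, 0.1, -0.1]
opening: 0.998
```

```bash
cat > kin.py <<'E'
import json
from h import *
from scipy.optimize import least_squares
D=[([-1.21460077,.490888516,1.55885838,0,1.09171562,-.105620021],[278.502,-559.556,214.682],[-1.57066809,-2.5e-5,-2.67977]),
([0.36628804,0.13238202,1.60388214,-0.25982018,1.52462647,0.35199868],[416.761,155.724,407.214],[-1.598,-.283,-1.525])]
def fk(q,k,s4=1,s6=1):
    a1,d1,L1,L2,e,d,l6=k
    r1=R.from_euler("z",q[0]); A=r1*R.from_euler("y",q[1]); B=A*R.from_euler("y",q[2]); C=B*R.from_euler("z",s4*q[3])*R.from_euler("y",q[4])
    p=r1.apply([a1,0,d1])+A.apply([0,0,L1])+B.apply([e,0,L2])+C.apply([0,0,d])
    F=C*R.from_euler("z",s6*q[5])
    # tool y = F z ; tool z at q6=0 -> F x
    return p,R.from_matrix(np.c_[F.apply([0,1,0]),F.apply([0,0,1]),F.apply([1,0,0])])
def solve():
    f=lambda k:np.concatenate([fk(q,k)[0]-p for q,p,_ in D]+[(np.array(k)-[0,380,600,500,0,350,0])*.003])
    r=least_squares(f,[0,380,600,500,0,350,0]); return r.x
QL=np.array([[-3.1,3.1],[-.84,2.19],[.05,2.79],[-1.13,4.28],[.06,2.93],[-2.69,2.69]])
def ik(p,o,k,q0):
    f=lambda q:np.r_[(fk(q,k)[0]-p)/100,(fk(q,k)[1].inv()*o).as_rotvec()]
    r=least_squares(f,np.clip(q0,QL[:,0]+.01,QL[:,1]-.01),bounds=(QL[:,0],QL[:,1])); return r.x,np.abs(r.fun).max()
E
python3 - <<'E'
from kin import *
s=readout.state();print(s["t"],s["eef_pos"],s["ft_force"],s["joints"])
import kin; D.append((s["joints"],s["eef_pos"],s["tcp_rot"]))
json.dump([list(map(lambda v:np.array(v).tolist(),d)) for d in D],open("D.json","w"))
k=solve(); print(k.round(1))
for q,p,o in D:
    P,O=fk(q,k); print((P-p).round(1),(O.inv()*R.from_euler("xyz",o)).magnitude())
E
```

```text
9.55 [578.75886749 268.44048132 296.76423407] [ 0.60405495  0.14352072 -0.0987983 ] [ 0.57037458  0.64716641  1.2335848  -0.60058596  1.69508954  0.62798998]
[ -33.3  -10.2  433.4  412.  -187.6  131.4    0. ]
[-61.2 -24.4   2.5] 3.14158557545402
[ 11.9 -27.4   3.2] 3.1415563464451073
[-9.4  9.3 -5.7] 3.141592653589793
```

```bash
sed -i 's/r1.apply(\[a1,0,d1\])/r1.apply([a1,l6,d1])/; s/F.apply(\[0,1,0\]),F.apply(\[0,0,1\]),F.apply(\[1,0,0\])/F.apply([0,-1,0]),F.apply([0,0,1]),F.apply([-1,0,0])/; s/^D=\[.*/D=[(a,b,c) for a,b,c in json.load(open("D.json"))]/; /^(\[0.36628/d' kin.py
python3 - <<'E'
from kin import *
k=solve(); print(k.round(1))
for q,p,o in D:
    P,O=fk(q,k); print((P-p).round(1),(O.inv()*R.from_euler("xyz",o)).magnitude().round(3))
for t in (25,35,45,50,55):
  for zs in (-1,1):
    th=np.radians(t)
    def tgt(yaw,p):
        u=np.array([np.cos(yaw),np.sin(yaw),0]); a=u*np.sin(th)-[0,0,np.cos(th)]; z=zs*np.cross([0,0,1],u); return np.array(p),ori(a,z)
    for nm,yaw,p in (("place",0,[570,-20,42]),("pick",np.radians(-15),[490,-370,25])):
        P,o=tgt(yaw,p); best=min((ik(P,o,k,[np.arctan2(p[1],p[0]),1,2,q4,.5,q6]) for q4 in(0,2,3.5) for q6 in (-1.5,1.5)),key=lambda r:r[1])
        print(t,zs,nm,best[0].round(2),round(best[1],3))
E
```

```text
[ -0.  196.7 586.8 411.   43.1 271.9  65.9]Traceback (most recent call last):
  File "<stdin>", line 4, in <module>
AttributeError: 'float' object has no attribute 'round'
```

```bash
cat > t.py <<'E'
from kin import *
k=solve(); print(k.round(1))
for q,p,o in D:
    P,O=fk(q,k); print((P-p).round(1),round(float((O.inv()*R.from_euler("xyz",o)).magnitude()),3))
for t in (25,35,45,50,55):
  for zs in (-1,1):
    th=np.radians(t)
    def tgt(yaw,p):
        u=np.array([np.cos(yaw),np.sin(yaw),0]); a=u*np.sin(th)-[0,0,np.cos(th)]; z=zs*np.cross([0,0,1],u); return np.array(p),ori(a,z)
    for nm,yaw,p in (("place",0,[570,-20,42]),("pick",np.radians(-15),[490,-370,25])):
        P,o=tgt(yaw,p); best=min((ik(P,o,k,[np.arctan2(p[1],p[0]),1,2,q4,.5,q6]) for q4 in(0,2,3.5) for q6 in (-1.5,1.5)),key=lambda r:r[1])
        print(t,zs,nm,best[0].round(2),round(best[1],3))
E
python3 t.py
```

```text
[ -0.  196.7 586.8 411.   43.1 271.9  65.9]
[ 0.  0. -0.] 0.0
[0. 0. 0.] 0.0
[ 0. -0.  0.] 0.0
25 -1 place [-0.19  0.59  2.14  1.86  0.08 -0.47] 0.0
25 -1 pick [-0.86  0.66  2.02  1.21  0.26 -0.19] 0.0
25 1 place [-0.19  0.59  2.14  1.86  0.08  2.68] 0.0
25 1 pick [-0.86  0.67  2.04  1.47  0.25  2.69] 0.035
35 -1 place [-0.21  0.62  2.25  2.79  0.36 -1.41] 0.0
35 -1 pick [-0.91  0.69  2.11  2.    0.39 -1.02] 0.0
35 1 place [-0.21  0.62  2.25  2.79  0.36  1.73] 0.0
35 1 pick [-0.91  0.69  2.11  2.    0.39  2.12] 0.0
45 -1 place [-0.23  0.69  2.35  2.89  0.69 -1.54] 0.0
45 -1 pick [-0.96  0.74  2.2   2.28  0.64 -1.36] 0.0
45 1 place [-0.23  0.69  2.35  2.89  0.69  1.61] 0.0
45 1 pick [-0.96  0.74  2.2   2.28  0.64  1.79] 0.0
50 -1 place [-0.24  0.75  2.39  2.9   0.87 -1.57] 0.0
50 -1 pick [-0.98  0.78  2.23  2.34  0.78 -1.45] 0.0
50 1 place [-0.24  0.75  2.39  2.9   0.87  1.57] 0.0
50 1 pick [-0.98  0.78  2.23  2.34  0.78  1.69] 0.0
55 -1 place [-0.25  0.81  2.43  2.91  1.05 -1.6 ] 0.0
55 -1 pick [-1.01  0.83  2.26  2.37  0.92 -1.53] 0.0
55 1 place [-0.25  0.81  2.43  2.91  1.05  1.54] 0.0
55 1 pick [-1.01  0.83  2.26  2.37  0.92  1.62] 0.0
```

```bash
cat >> kin.py <<'E'
def tilt(yaw_deg,t):
    y=np.radians(yaw_deg);th=np.radians(t);u=np.array([np.cos(y),np.sin(y),0])
    return ori(u*np.sin(th)-[0,0,np.cos(th)],-np.cross([0,0,1],u))
def jplan(js,op,k,step=.16,lin=50,show=True):
    s=readout.state(); q=np.array(s["joints"]); out=[]
    for j in js:
        j=np.array(j); p0,o0=fk(q,k); p1,o1=fk(j,k)
        n=400; seq=[fk(q+(j-q)*i/n,k) for i in range(n+1)]
        last=0
        for i in range(1,n+1):
            nx=min(i+1,n)
            far=lambda m: np.linalg.norm(seq[m][0]-seq[last][0])>lin or np.degrees((seq[last][1].inv()*seq[m][1]).magnitude())>9 or np.abs((j-q)*(m-last)/n).max()>step
            if i==n or far(nx): out.append(seq[i]); last=i
        q=j
    if show: print([np.r_[p].round(0).astype(int).tolist() for p,o in out])
    plan([(p,o,op,1000) for p,o in out],amax=30)
E
cat > t.py <<'E'
from kin import *
k=solve(); o=tilt(-15,45); a=o.as_matrix()[:,1]
g=np.array([493.5,-370.2,25]); pre=g-110*a
jp,e=ik(pre,o,k,[-.96,.6,2.1,2.28,.64,-1.4]); print(jp.round(2),e,pre.round())
jplan([[.45,.1,1.6,-.1,1.3,.4],[-.2,.2,1.8,.9,.8,-.3],jp],9.5,k)
E
python3 t.py
```

```text
[-1.09  0.54  2.32  2.04  0.62 -1.21] 1.4239645573788096e-10 [ 418. -350.  103.]
[[552, 261, 323], [522, 256, 349], [490, 253, 375], [457, 253, 400], [432, 253, 417], [454, 250, 397], [481, 242, 384], [513, 227, 377], [548, 201, 373], [583, 165, 373], [611, 124, 373], [626, 96, 373], [631, 55, 347], [632, 12, 322], [629, -31, 299], [622, -74, 276], [611, -117, 254], [596, -158, 232], [576, -198, 210], [553, -235, 189], [524, -270, 167], [492, -301, 145], [457, -327, 124], [418, -350, 103]]
[[[2.34,-1.43,-2.7],[1.1,-1.0,8.8],9.5],[[1.78,-1.93,-3.01],[1.8,-0.5,8.8],9.5],[[1.17,-2.33,-3.15],[2.6,-0.2,8.5],9.5],[[0.6,-2.63,-3.17],[3.3,0.2,8.3],9.5],[[0.07,-2.04,-2.22],[2.8,0.3,5.7],9.5]]
[[[0.36,2.32,1.8],[-1.0,2.2,7.9],9.5],[[1.05,1.59,2.45],[0.9,3.2,7.6],9.5],[[1.74,0.84,3.07],[2.8,4.1,7.0],9.5],[[2.4,0.11,3.67],[4.6,4.7,6.0],9.5],[[2.89,-0.51,4.04],[5.8,4.9,4.6],9.5]]
[[[2.95,-0.85,3.95],[6.0,4.5,2.9],9.5],[[1.81,-0.58,2.45],[3.7,2.6,1.2],9.5],[[4.62,0.15,1.74],[2.1,5.3,0.8],9.5],[[4.51,-0.2,1.96],[2.6,5.2,0.6],9.5],[[4.39,-0.48,2.14],[3.0,5.2,0.4],9.5]]
[[[4.25,-0.69,2.29],[3.4,5.1,0.1],9.5],[[4.25,-0.88,2.47],[3.7,5.1,-0.1],9.5],[[4.11,-0.99,2.55],[3.8,5.0,-0.4],9.5],[[3.98,-1.05,2.6],[3.9,4.9,-0.7],9.5],[[3.97,-1.11,2.7],[4.0,4.9,-1.0],9.5]]
[[[3.97,-1.14,2.76],[4.1,4.9,-1.3],9.5],[[3.97,-1.15,2.8],[4.1,4.9,-1.6],9.5],[[3.85,-1.1,2.73],[4.0,4.8,-1.8],9.5],[[3.98,-1.11,2.79],[4.0,5.0,-2.2],9.5],[[0,0,0],[0,0,0],9.5]]
```

```bash
sed -i 's/^jplan.*/jplan([[.5,-.1,1.7,-.2,1.3,.4],[.1,-.5,2.1,.6,.9,0],[-.8,-.3,2.3,1.6,.75,-.8],[jp[0],.2,2.3,1.9,.66,-1.1],jp],9.5,k,step=.19,lin=58)/' t.py; python3 t.py
```

```text
[-1.09  0.54  2.32  2.04  0.62 -1.21] 1.4239645573788096e-10 [ 418. -350.  103.]
[[544, 256, 341], [503, 244, 381], [458, 233, 416], [410, 222, 444], [359, 212, 467], [334, 210, 461], [312, 212, 460], [295, 214, 463], [282, 216, 469], [273, 215, 475], [272, 214, 476], [316, 192, 472], [357, 156, 471], [390, 111, 472], [415, 60, 472], [430, 4, 472], [436, -54, 471], [435, -87, 469], [447, -136, 441], [454, -184, 410], [454, -231, 376], [449, -275, 339], [439, -316, 300], [431, -338, 277], [430, -348, 220], [426, -352, 163], [419, -350, 106], [418, -350, 103]]
[[[3.87,-2.47,-3.54],[2.7,-0.6,7.8],9.5],[[3.16,-2.77,-4.0],[3.3,-0.5,7.7],9.5],[[2.43,-2.98,-4.33],[4.0,-0.3,7.5],9.5],[[1.71,-3.1,-4.53],[4.6,-0.1,7.3],9.5],[[1.04,-3.12,-4.62],[5.2,-0.0,7.0],9.5]]
[[[-0.18,-0.22,-2.56],[1.2,2.6,8.5],9.5],[[-0.41,-0.55,-2.04],[2.7,3.2,7.9],9.5],[[-0.51,-0.77,-1.5],[4.1,3.6,7.1],9.5],[[-0.45,-0.91,-0.97],[5.2,3.8,6.2],9.5],[[-0.27,-0.99,-0.5],[6.2,3.9,5.2],9.5]]
[[[-0.02,-0.11,-0.02],[0.7,0.4,0.5],9.5],[[2.37,1.56,4.04],[4.7,6.6,2.0],9.5],[[2.78,0.8,4.64],[6.4,6.1,1.4],9.5],[[2.88,0.22,4.76],[7.1,5.2,0.7],9.5],[[2.99,-0.16,4.87],[7.6,4.6,0.0],9.5]]
[[[3.06,-0.4,4.91],[7.8,4.0,-0.6],9.5],[[3.07,-0.54,4.83],[7.8,3.5,-1.1],9.5],[[1.78,-0.27,2.85],[4.6,1.9,-0.9],9.5],[[4.29,2.02,3.28],[2.2,3.7,-3.4],9.5],[[4.39,1.93,3.22],[2.1,3.7,-3.5],9.5]]
[[[4.48,1.86,3.15],[2.1,3.7,-3.5],9.5],[[4.55,1.8,3.06],[2.0,3.7,-3.6],9.5],[[4.6,1.76,2.95],[1.9,3.7,-3.6],9.5],[[2.64,1.05,1.68],[1.1,2.1,-2.1],9.5],[[4.81,3.15,-0.23],[-1.7,3.9,-4.3],9.5]]
[[[4.83,3.13,-0.32],[-1.8,3.7,-4.4],9.5],[[4.83,3.11,-0.4],[-1.8,3.6,-4.6],9.5],[[0.26,0.18,-0.01],[-0.1,0.2,-0.3],9.5],[[0,0,0],[0,0,0],9.5],[[0,0,0],[0,0,0],9.5]]
```

Request:
{"op": "apply_moves", "data": {
  "increments": [
    [[3.9,-2.5,-3.5],[2.7,-0.6,7.8],9.5],
    [[3.2,-2.8,-4.0],[3.3,-0.5,7.7],9.5],
    [[2.4,-3.0,-4.3],[4.0,-0.3,7.5],9.5],
    [[1.7,-3.1,-4.5],[4.6,-0.1,7.3],9.5],
    [[1.0,-3.1,-4.6],[5.2,0,7.0],9.5]
  ]
}}

```text
t: 10.18
eef_pos: [357.9, 214.3, 467.0]
tcp_rot: [-1.269, -0.078, -1.446]
ft_force: [0.1, 0.4, 2.0]
opening: 0.997
```

Request:
{"op": "apply_moves", "data": {
  "increments": [
    [[-0.2,-0.2,-2.6],[1.2,2.6,8.5],9.5],
    [[-0.4,-0.6,-2.0],[2.7,3.2,7.9],9.5],
    [[-0.5,-0.8,-1.5],[4.1,3.6,7.1],9.5],
    [[-0.5,-0.9,-1.0],[5.2,3.8,6.2],9.5],
    [[-0.3,-1.0,-0.5],[6.2,3.9,5.2],9.5]
  ]
}}

```text
t: 10.8
eef_pos: [264.5, 216.6, 480.4]
tcp_rot: [-0.913, 0.627, -1.463]
ft_force: [-0.8, 1.1, 0.8]
opening: 0.999
```

```bash
sed -i 's/^jplan.*/s=readout.state();print(s["t"],s["eef_pos"],s["joints"].round(2))\njplan([[-.8,-.3,2.3,1.6,.75,-.8],[jp[0],.2,2.3,1.9,.66,-1.1],jp],9.5,k,step=.19,lin=58)/' t.py; python3 t.py
```

```text
[-1.09  0.54  2.32  2.04  0.62 -1.21] 1.4239645573788096e-10 [ 418. -350.  103.]
10.8 [264.4886147  216.57041473 480.41108948] [ 0.06 -0.52  2.11  0.66  0.93 -0.06]
[[314, 191, 478], [356, 154, 477], [390, 108, 477], [415, 56, 476], [430, 1, 475], [435, -56, 472], [435, -87, 469], [447, -136, 441], [454, -184, 410], [454, -231, 376], [449, -275, 339], [439, -316, 300], [431, -338, 277], [430, -348, 220], [426, -352, 163], [419, -350, 106], [418, -350, 103]]
[[[2.61,1.59,4.61],[5.6,6.7,1.7],9.5],[[2.87,0.79,4.79],[6.7,5.8,0.9],9.5],[[3.03,0.26,4.85],[7.2,5.1,0.2],9.5],[[3.13,-0.08,4.88],[7.6,4.5,-0.5],9.5],[[3.13,-0.29,4.77],[7.5,3.9,-1.0],9.5]]
[[[3.18,-0.42,4.74],[7.6,3.5,-1.5],9.5],[[1.71,-0.18,2.58],[4.1,1.8,-1.0],9.5],[[4.29,2.02,3.28],[2.2,3.7,-3.4],9.5],[[4.39,1.93,3.22],[2.1,3.7,-3.5],9.5],[[4.48,1.86,3.15],[2.1,3.7,-3.5],9.5]]
[[[4.55,1.8,3.06],[2.0,3.7,-3.6],9.5],[[4.6,1.76,2.95],[1.9,3.7,-3.6],9.5],[[2.64,1.05,1.68],[1.1,2.1,-2.1],9.5],[[4.81,3.15,-0.23],[-1.7,3.9,-4.3],9.5],[[4.83,3.13,-0.32],[-1.8,3.7,-4.4],9.5]]
[[[4.83,3.11,-0.4],[-1.8,3.6,-4.6],9.5],[[0.26,0.18,-0.01],[-0.1,0.2,-0.3],9.5],[[0,0,0],[0,0,0],9.5],[[0,0,0],[0,0,0],9.5],[[0,0,0],[0,0,0],9.5]]
```

Tracking is as modelled. I'll continue the swing.

Request:
{"op": "apply_moves", "data": {
  "increments": [
    [[2.6,1.6,4.6],[5.6,6.7,1.7],9.5],
    [[2.9,0.8,4.8],[6.7,5.8,0.9],9.5],
    [[3.0,0.3,4.9],[7.2,5.1,0.2],9.5],
    [[3.1,-0.1,4.9],[7.6,4.5,-0.5],9.5],
    [[3.1,-0.3,4.8],[7.5,3.9,-1.0],9.5]
  ]
}}

```text
t: 11.42
eef_pos: [428.1, -6.7, 478.7]
tcp_rot: [-0.619, 0.977, -1.924]
ft_force: [0.0, 0.7, -0.7]
opening: 1.002
```

Request:
{"op": "apply_moves", "data": {
  "increments": [
    [[3.2,-0.4,4.7],[7.6,3.5,-1.5],9.5],
    [[1.7,-0.2,2.6],[4.1,1.8,-1.0],9.5],
    [[4.3,2.0,3.3],[2.2,3.7,-3.4],9.5],
    [[4.4,1.9,3.2],[2.1,3.7,-3.5],9.5],
    [[4.5,1.9,3.1],[2.1,3.7,-3.5],9.5]
  ]
}}

```text
t: 12.05
eef_pos: [445.4, -246.3, 378.1]
tcp_rot: [-0.896, 1.058, -2.632]
ft_force: [0.9, -0.5, 1.2]
opening: 1.001
```

```bash
cat > t.py <<'E'
from kin import *
k=solve(); o=tilt(-15,45); a=o.as_matrix()[:,1]
T=read_camera("top"); S=read_camera("scene")
find(T,["box_center"]); find(S,["box_center","collar","lamp_under"])
im=np.vstack([cv2.resize(T["img"][170:250,270:390],(480,320),interpolation=2),cv2.resize(S["img"][195:255,130:220],(420,280),interpolation=2)[:, :480] if 0 else cv2.resize(S["img"][195:253,130:217],(480,280),interpolation=2)])
cv2.imwrite("pics/e.png",im[:,:,::-1])
g=np.array([493.5,-370.2,25]); pre=g-110*a
jp,e=ik(pre,o,k,[-.96,.6,2.1,2.28,.64,-1.4])
s=readout.state();print(s["t"],s["eef_pos"],s["joints"].round(2))
jplan([[jp[0],.2,2.3,1.9,.66,-1.1],jp],9.5,k,step=.19,lin=58)
E
python3 t.py
```

```text
mark_of box_center 0.79 [ 482.9 -221.    19.3]
mark_of box_center 0.73 [ 497.1 -371.2   30.9]
mark_of box_center 0.55 [ 278.  -385.    36.8]
mark_of box_center 0.94 [ 276.1 -377.    34.7]
mark_of box_center 0.89 [ 477.2 -216.4   22.2]
mark_of box_center 0.58 [ 496.1 -370.3   23.6]
mark_of collar 0.9 [579.8 129.5 134.8]
mark_of lamp_under 0.81 [574.8 -20.9 233.3]
12.35 [ 445.49480131 -243.94511598  379.39286641] [-0.99 -0.03  2.31  1.79  0.71 -0.98]
[[443, -285, 339], [435, -323, 296], [431, -338, 277], [430, -348, 220], [426, -352, 163], [419, -350, 106], [418, -350, 103]]
[[[4.63,2.16,2.71],[1.4,3.3,-4.0],9.5],[[4.73,2.17,2.55],[1.2,3.3,-4.1],9.5],[[1.97,0.96,1.05],[0.5,1.4,-1.7],9.5],[[4.81,3.15,-0.23],[-1.7,3.9,-4.3],9.5],[[4.83,3.13,-0.32],[-1.8,3.7,-4.4],9.5]]
[[[4.83,3.11,-0.4],[-1.8,3.6,-4.6],9.5],[[0.26,0.18,-0.01],[-0.1,0.2,-0.3],9.5],[[0,0,0],[0,0,0],9.5],[[0,0,0],[0,0,0],9.5],[[0,0,0],[0,0,0],9.5]]
```

View pics/e.png

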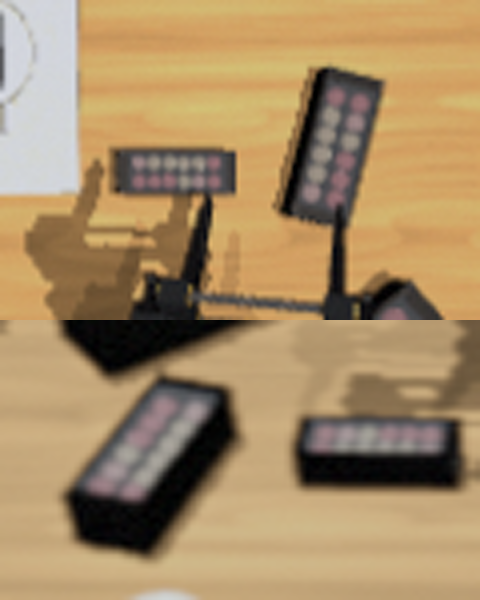

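The picture shows the middle box at (335,145) in the top half, unmoved, with the tool coming down towards it. The collar and lamp haven't moved either. I'll go to the pre-grasp.

Request:
{"op": "apply_moves", "data": {
  "increments": [
    [[4.6,2.2,2.7],[1.4,3.3,-4.0],9.5],
    [[4.7,2.2,2.6],[1.2,3.3,-4.1],9.5],
    [[2.0,1.0,1.1],[0.5,1.4,-1.7],9.5],
    [[4.8,3.1,-0.2],[-1.7,3.9,-4.3],9.5],
    [[2.5,1.6,-0.2],[-0.9,1.9,-2.2],9.5]
  ]
}}

```text
t: 12.98
eef_pos: [430.3, -350.9, 196.0]
tcp_rot: [-1.385, 0.906, 3.057]
ft_force: [-0.2, 0.7, 0.4]
opening: 1.0
```

```bash
cat > t.py <<'E'
from kin import *
o=tilt(-15,45); a=o.as_matrix()[:,1]
g=np.array([492,-370,25]); s=readout.state();print(s["t"],s["eef_pos"],s["joints"].round(2))
plan([(g-100*a,o,9.5,45),(g-60*a,o,9.5,45),(g,o,9.5,35)])
E
python3 t.py
```

```text
12.975 [ 430.31121472 -350.89502924  196.04845344] [-1.08  0.36  2.31  1.97  0.64 -1.16]
[[[2.77,1.87,-0.31],[-1.0,2.0,-2.5],9.5],[[2.69,1.99,-0.18],[-1.0,2.0,-2.5],9.5],[[2.61,2.11,-0.05],[-1.0,2.0,-2.5],9.5],[[0.0,4.0,0.0],[-0.0,-0.0,-0.0],9.5],[[-0.0,3.0,-0.0],[0.0,0.0,0.0],9.5]]
[[[-0.0,3.0,-0.0],[0.0,0.0,0.0],9.5],[[0,0,0],[0,0,0],9.5],[[0,0,0],[0,0,0],9.5],[[0,0,0],[0,0,0],9.5],[[0,0,0],[0,0,0],9.5]]
```

Request:
{"op": "apply_moves", "data": {
  "increments": [
    [[2.8,1.9,-0.3],[-1.0,2.0,-2.5],9.5],
    [[2.7,2.0,-0.2],[-1.0,2.0,-2.5],9.5],
    [[2.6,2.1,0],[-1.0,2.0,-2.5],9.5],
    [[0,3.5,0],[0,0,0],9.5],
    [[0,0,0],[0,0,0],9.5]
  ]
}}

```text
t: 13.6
eef_pos: [450.9, -357.1, 72.3]
tcp_rot: [-1.564, 0.789, 2.891]
ft_force: [0.0, 0.5, 0.2]
opening: 0.999
```

```bash
sed -i 's/^plan.*/plan([(g-50*a,o,9.5,45),(g,o,9.5,30)])/' t.py; python3 t.py
```

```text
13.6 [ 450.89721353 -357.0738612    72.3335426 ] [-1.02  0.62  2.27  2.16  0.63 -1.29]
[[[0.31,1.39,0.18],[0.1,0.4,-0.2],9.5],[[0.0,2.5,-0.0],[0.0,0.0,0.0],9.5],[[0.0,2.5,-0.0],[-0.0,-0.0,-0.0],9.5],[[0,0,0],[0,0,0],9.5],[[0,0,0],[0,0,0],9.5]]
```

Request:
{"op": "apply_moves", "data": {
  "increments": [
    [[0.3,1.4,0.2],[0.1,0.4,-0.2],9.5],
    [[0,2.5,0],[0,0,0],9.5],
    [[0,2.5,0],[0,0,0],9.5],
    [[0,0,0],[0,0,0],9.5],
    [[0,0,0],[0,0,0],7.0]
  ]
}}

```text
t: 14.22
eef_pos: [493.6, -370.7, 29.0]
tcp_rot: [-1.563, 0.791, 2.886]
ft_force: [0.3, -0.1, -0.1]
opening: 0.946
```

```bash
sed -i 's/^plan.*/print(s["ft_force"],s["opening"]*95); plan([(g,o,9.5,30)])/' t.py; python3 t.py
```

```text
14.225 [ 493.61813242 -370.67236202   28.99715658] [-0.95  0.74  2.19  2.28  0.64 -1.35]
[ 0.30464504 -0.09021087 -0.14756196] 89.86031257231016
[[[0.41,0.16,-0.03],[-0.2,0.2,-0.3],9.5],[[0,0,0],[0,0,0],9.5],[[0,0,0],[0,0,0],9.5],[[0,0,0],[0,0,0],9.5],[[0,0,0],[0,0,0],9.5]]
```

Request:
{"op": "apply_moves", "data": {
  "increments": [
    [[0.4,0.1,0],[0,0,0],7.5],
    [[0,0,0],[0,0,0],6.2],
    [[0,0,0],[0,0,0],5.4],
    [[0,0,0],[0,0,0],5.4],
    [[0,0,0],[0,0,0],5.4]
  ]
}}

```text
t: 14.85
eef_pos: [490.3, -370.4, 27.0]
tcp_rot: [-1.562, 0.792, 2.886]
ft_force: [0.6, -0.4, -1.3]
opening: 0.614
```

Request:
{"op": "apply_moves", "data": {
  "increments": [
    [[0,0,0],[0,0,0],5.0],
    [[0,0,0],[0,0,0],5.0],
    [[-0.7,-0.7,0],[0,0,0],5.0],
    [[-1.4,-1.4,0],[0,0,0],5.0],
    [[-1.4,-1.4,0],[0,0,0],5.0]
  ]
}}

```text
t: 15.48
eef_pos: [489.3, -369.3, 76.7]
tcp_rot: [-1.565, 0.788, 2.883]
ft_force: [0.2, 0.6, -2.4]
opening: 0.609
```

```bash
cat > t.py <<'E'
from kin import *
s=readout.state();print(s["t"],s["eef_pos"],s["ft_force"],s["opening"]*95)
T=read_camera("top");S=read_camera("scene");find(T,["box_center"]);find(S,["box_center"])
im=np.vstack([cv2.resize(T["img"][170:250,270:390],(480,320),interpolation=2),cv2.resize(S["img"][195:253,130:217],(480,280),interpolation=2)])
cv2.imwrite("pics/f.png",im[:,:,::-1])
k=solve();q=s["joints"]
o=tilt(0,45)
jw=[ik(np.array(p),o if i>1 else tilt(-15 if i==0 else -7,45),k,[np.arctan2(p[1],p[0])-.2,.6,2.2,2.5,.65,-1.4]) for i,p in enumerate([[480,-360,190],[440,-200,190],[410,-12,190],[410,-12,60]])]
for j,e in jw: print(j.round(2),round(e,4))
jplan([j for j,e in jw],5.0,k,lin=45)
E
python3 t.py
```

```text
15.475 [ 489.31359972 -369.26204403   76.67209104] [ 0.20613417  0.61687693 -2.37671249] 57.88569624989519
mark_of box_center 0.94 [ 497.2 -369.1   76.8]
mark_of box_center 0.59 [ 481.6 -217.3   22.5]
mark_of box_center 0.78 [ 500.1 -370.3   80.2]
mark_of box_center 0.65 [ 278.8 -379.7   37.1]
[-0.97  0.38  2.14  1.63  0.48 -0.61] 0.0
[-0.83  0.25  2.41  1.87  0.5  -0.89] 0.0
[-0.36  0.15  2.59  2.49  0.43 -1.23] 0.0
[-0.36  0.8   2.78  2.87  1.2  -1.73] 0.0
[[491, -365, 108], [489, -362, 139], [485, -360, 169], [480, -360, 190], [474, -316, 190], [464, -272, 191], [451, -229, 190], [440, -200, 190], [445, -156, 192], [443, -111, 194], [434, -67, 193], [417, -26, 191], [410, -12, 190], [417, 0, 159], [420, 5, 131], [420, 4, 104], [416, -3, 79], [410, -12, 60]]
[[[-2.29,-2.21,-0.42],[-1.0,0.2,0.3],5.0],[[-2.03,-2.33,-0.29],[-0.3,0.1,-0.0],5.0],[[-1.81,-2.46,-0.11],[0.4,-0.0,-0.3],5.0],[[-1.17,-1.82,0.06],[0.7,-0.1,-0.2],5.0],[[1.21,-1.29,-4.1],[-1.7,-1.5,0.1],5.0]]
[[[1.35,-1.36,-4.06],[-1.6,-1.5,0.0],5.0],[[1.47,-1.43,-3.97],[-1.5,-1.5,-0.0],5.0],[[1.1,-1.04,-2.73],[-0.9,-1.1,-0.1],5.0],[[-0.15,-0.2,-4.48],[-1.1,-1.1,0.7],5.0],[[0.35,-0.51,-4.42],[-1.1,-1.1,0.3],5.0]]
[[[0.87,-0.84,-4.29],[-1.2,-1.1,-0.1],5.0],[[1.41,-1.16,-4.09],[-1.2,-1.2,-0.5],5.0],[[0.61,-0.46,-1.37],[-0.4,-0.4,-0.3],5.0],[[1.71,2.69,-1.15],[-3.0,0.7,0.1],5.0],[[1.77,2.26,-0.37],[-1.3,0.6,0.3],5.0]]
[[[1.89,1.82,0.29],[0.3,0.2,0.2],5.0],[[2.04,1.41,0.82],[1.7,-0.5,-0.1],5.0],[[1.79,0.88,0.96],[2.2,-1.1,-0.5],5.0],[[0,0,0],[0,0,0],5.0],[[0,0,0],[0,0,0],5.0]]
```

View pics/f.png

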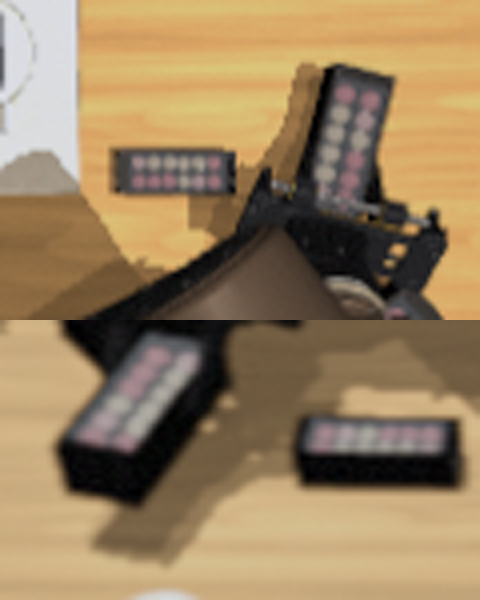

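The box is held at 57.9 mm opening and level, with its centre ≈ 9 mm ahead of the TCP. I'll plan a straight carry, checking joint limits along it.

```bash
cat > t.py <<'E'
from kin import *
s=readout.state();k=solve();q=s["joints"]
W=[([470,-350,130],tilt(-14,45)),([455,-190,130],tilt(-7,45)),([455,-13,125],tilt(0,45)),([500,-13,95],tilt(0,45)),([560,-13,85],tilt(0,45)),([563,-13,50],tilt(0,45)),([570,-20,45],tilt(0,45))]
for p,o in W:
    q,e=ik(np.array(p),o,k,q); print(q.round(2),round(e,4))
plan([(p,o,5.0) for p,o in W[:4]],smax=42)
E
python3 t.py
```

```text
[-0.98  0.49  2.22  1.94  0.53 -0.99] 0.0
[-0.78  0.43  2.46  2.27  0.6  -1.29] 0.0
[-0.3   0.43  2.58  2.79  0.66 -1.51] 0.0
[-0.26  0.54  2.5   2.85  0.68 -1.53] 0.0
[-0.22  0.58  2.36  2.86  0.59 -1.49] 0.0
[-0.21  0.67  2.37  2.9   0.69 -1.54] 0.0
[-0.23  0.69  2.35  2.89  0.68 -1.53] 0.0
[[[-1.07,-2.74,-0.67],[-0.5,-0.3,-0.1],5.0],[[-1.07,-2.74,-0.69],[-0.5,-0.3,-0.1],5.0],[[0.94,-0.94,-3.79],[-1.2,-1.2,0.0],5.0],[[0.86,-0.86,-3.83],[-1.2,-1.2,-0.0],5.0],[[0.78,-0.78,-3.86],[-1.2,-1.2,0.0],5.0]]
[[[0.69,-0.69,-3.9],[-1.2,-1.2,0.0],5.0],[[0.38,-0.23,-3.51],[-1.0,-1.0,0.0],5.0],[[0.31,-0.17,-3.52],[-1.0,-1.0,-0.0],5.0],[[0.25,-0.11,-3.53],[-1.0,-1.0,0.0],5.0],[[0.19,-0.05,-3.54],[-1.0,-1.0,0.0],5.0]]
[[[0.13,0.01,-3.54],[-1.0,-1.0,-0.0],5.0],[[-0.53,2.65,0.0],[0.0,0.0,0.0],5.0],[[-0.53,2.65,0.0],[0.0,0.0,0.0],5.0],[[0,0,0],[0,0,0],5.0],[[0,0,0],[0,0,0],5.0]]
```

Request:
{"op": "apply_moves", "data": {
  "increments": [
    [[-1.1,-2.7,-0.7],[-0.5,-0.3,-0.1],5.0],
    [[-1.1,-2.7,-0.7],[-0.5,-0.3,-0.1],5.0],
    [[0.9,-0.9,-3.8],[-1.2,-1.2,0],5.0],
    [[0.9,-0.9,-3.8],[-1.2,-1.2,0],5.0],
    [[0.8,-0.8,-3.9],[-1.2,-1.2,0],5.0]
  ]
}}

```text
t: 16.3
eef_pos: [457.7, -227.6, 127.6]
tcp_rot: [-1.574, 0.781, 2.986]
ft_force: [-0.2, 0.8, -1.9]
opening: 0.611
```

Request:
{"op": "apply_moves", "data": {
  "increments": [
    [[0.7,-0.7,-3.9],[-1.2,-1.2,0],5.0],
    [[0.4,-0.2,-3.5],[-1.0,-1.0,0],5.0],
    [[0.3,-0.2,-3.5],[-1.0,-1.0,0],5.0],
    [[0.2,-0.1,-3.5],[-1.0,-1.0,0],5.0],
    [[0.2,0,-3.5],[-1.0,-1.0,0],5.0]
  ]
}}

```text
t: 16.92
eef_pos: [452.2, -42.0, 120.6]
tcp_rot: [-1.576, 0.775, 3.114]
ft_force: [-0.1, 0.3, -1.9]
opening: 0.608
```

```bash
cat >> t.py <<'E'
print(s["t"],s["eef_pos"],s["tcp_rot"],s["ft_force"],s["opening"]*95)
plan([(p,o,5.0) for p,o in W[2:6]],smax=35)
S=read_camera("scene");T=read_camera("top"); find(S,["box_center","lamp_under"]); find(T,["box_center"])
E
python3 t.py | tail -12
```

```text
[[[-0.45,-0.16,-2.91],[-0.8,-1.1,0.6],5.0],[[-0.53,2.65,0.0],[0.0,0.0,0.0],5.0],[[-0.53,2.65,0.0],[-0.0,-0.0,-0.0],5.0],[[-1.77,2.47,0.0],[0.0,0.0,0.0],5.0],[[-1.77,2.47,0.0],[0.0,0.0,0.0],5.0]]
[[[1.13,1.34,0.0],[0.0,0.0,0.0],5.0],[[1.13,1.34,0.0],[0.0,0.0,0.0],5.0],[[0,0,0],[0,0,0],5.0],[[0,0,0],[0,0,0],5.0],[[0,0,0],[0,0,0],5.0]]
mark_of box_center 0.83 [ 476.4 -217.5   22.8]
mark_of box_center 0.82 [ 277.8 -378.9   34.7]
mark_of box_center 0.74 [575.6 -17.8 234.8]
mark_of box_center 0.5 [460.4 -39.  123.2]
mark_of lamp_under 0.6 [574.8 -18.3 231.6]
mark_of lamp_under 0.48 [459.6 -41.1 120.5]
mark_of box_center 0.94 [ 276.1 -384.3   38. ]
mark_of box_center 0.89 [ 484.9 -218.2   19.3]
mark_of box_center 0.77 [458.9 -36.4 124.6]
mark_of box_center 0.39 [ 735.  -317.9    1.2]
```

Request:
{"op": "apply_moves", "data": {
  "increments": [
    [[-0.5,-0.2,-2.9],[-0.8,-1.1,0.6],5.0],
    [[-0.5,2.7,0],[0,0,0],5.0],
    [[-0.5,2.7,0],[0,0,0],5.0],
    [[-1.8,2.5,0],[0,0,0],5.0],
    [[-1.0,1.4,0],[0,0,0],5.0]
  ]
}}

```text
t: 17.8
eef_pos: [551.4, -20.6, 85.3]
tcp_rot: [-1.57, 0.786, 3.131]
ft_force: [-0.7, 0.1, -1.1]
opening: 0.605
```

```bash
cat > t.py <<'E'
from kin import *
s=readout.state();print(s["t"],s["eef_pos"],s["tcp_rot"],s["ft_force"],s["opening"]*95)
plan([([560,-13,75],tilt(0,45),5.),([560,-13,51],tilt(0,45),5.0)],smax=30)
S=read_camera("scene");T=read_camera("top"); find(S,["box_center","box_place"]); find(T,["box_center","box_place"])
save(S,"h.png",(205,165,335,275),5)
E
python3 t.py
```

```text
17.8 [551.39507963 -20.59532097  85.29094606] [-1.56972807  0.78570757  3.13111184] [-0.70671262  0.1097082  -1.11347033] 57.51781725687452
[[[0.13,1.33,-0.77],[-0.5,-0.4,-0.0],5.0],[[1.7,1.7,0.0],[0.0,0.0,0.0],5.0],[[0,0,0],[0,0,0],5.0],[[0,0,0],[0,0,0],5.0],[[0,0,0],[0,0,0],5.0]]
mark_of box_center 0.89 [ 477.6 -217.    22.8]
mark_of box_center 0.85 [558.5 -22.6  84.8]
mark_of box_center 0.66 [ 279.  -379.3   34.3]
mark_of box_center 0.63 [584.1 -19.   40.6]
mark_of box_place 0.58 [581.1 -18.4  41.1]
mark_of box_center 0.65 [561.6 -16.5  86. ]
mark_of box_center 0.57 [ 276.3 -382.8   38.5]
mark_of box_center 0.55 [ 482.6 -220.4   19.1]
mark_of box_place 0.73 [581.7 -20.8  42.8]
mark_of box_place 0.2 [690.3 405.8   2.7]
```

View pics/h.png

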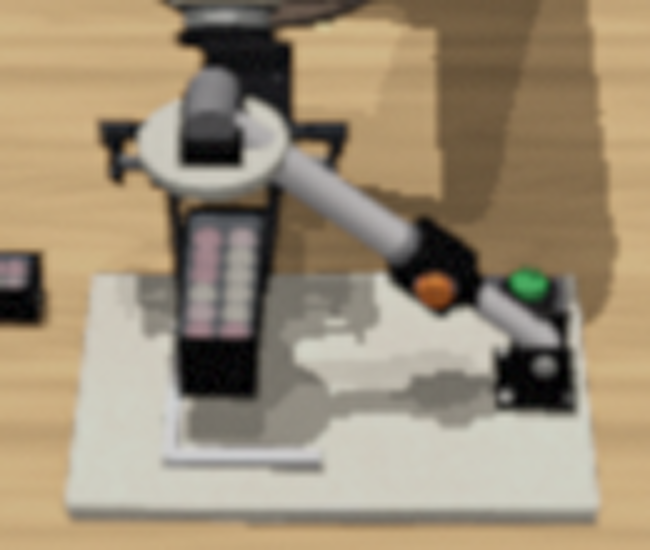

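The box is under the lamp and level, above the board with its front over the middle. The far rail is at (245,458), the side rail at (170,410), and the buttons are out. I'll shift off the side rail and lower.

Request:
{"op": "apply_moves", "data": {
  "increments": [
    [[0.1,1.4,-0.8],[-0.5,-0.4,0],5.0],
    [[1.6,1.6,0],[0,0,0],5.0],
    [[0,0,0],[0,0,0],5.0],
    [[0.3,0.3,0],[0,0,0],5.0],
    [[0,0,0],[0,0,0],5.0]
  ]
}}

```text
t: 18.73
eef_pos: [559.0, -10.9, 47.3]
tcp_rot: [-1.572, 0.786, -3.14]
ft_force: [0.0, -0.1, -2.6]
opening: 0.607
```

Request:
{"op": "apply_moves", "data": {
  "increments": [
    [[0.1,0.1,0],[0,0,0],5.0],
    [[-0.3,0.3,0],[0,0,0],5.0],
    [[-0.3,0.3,0],[0,0,0],5.0],
    [[-0.1,0.1,0],[0,0,0],5.0],
    [[0,0,0],[0,0,0],5.0]
  ]
}}

```text
t: 19.35
eef_pos: [570.1, -10.9, 47.2]
tcp_rot: [-1.571, 0.788, -3.14]
ft_force: [-0.5, -0.5, -2.1]
opening: 0.61
```

Request:
{"op": "apply_moves", "data": {
  "increments": [
    [[0.15,0.15,0],[0,0,0],5.0],
    [[0,0,0],[0,0,0],5.0],
    [[-0.1,0.1,0],[0,0,0],5.0],
    [[-0.1,0.1,0],[0,0,0],5.0],
    [[0,0,0],[0,0,0],5.0]
  ]
}}

```text
t: 19.98
eef_pos: [570.1, -11.2, 45.2]
tcp_rot: [-1.572, 0.785, 3.14]
ft_force: [1.0, -0.6, -0.1]
opening: 0.61
```

Request:
{"op": "apply_moves", "data": {
  "increments": [
    [[-0.2,0.2,0],[0,0,0],5.0],
    [[0,0,0],[0,0,0],5.0],
    [[-0.2,0.2,0],[0,0,0],5.0],
    [[0,0,0],[0,0,0],5.0],
    [[0,0,0],[0,0,0],5.0]
  ]
}}

```text
t: 20.6
eef_pos: [570.5, -11.1, 44.7]
tcp_rot: [-1.574, 0.777, 3.135]
ft_force: [-1.8, 0.5, 0.3]
opening: 0.61
```

The far rail is reached: x is stuck at 570.5. Now −y towards the side rail (tool +z).

Request:
{"op": "apply_moves", "data": {
  "increments": [
    [[0,0,0.4],[0,0,0],5.0],
    [[0,0,0.3],[0,0,0],5.0],
    [[0,0,0.3],[0,0,0],5.0],
    [[0,0,0.2],[0,0,0],5.0],
    [[0,0,0.2],[0,0,0],5.0]
  ]
}}

```text
t: 21.22
eef_pos: [570.2, -21.3, 44.8]
tcp_rot: [-1.574, 0.778, -3.134]
ft_force: [0.0, 26.8, 7.4]
opening: 0.607
```

Request:
{"op": "apply_moves", "data": {
  "increments": [
    [[0,0,0],[0,0,0],5.0],
    [[-0.2,0.2,0],[0,0,0],5.0],
    [[0,0,0],[0,0,0],5.0],
    [[0,0,0],[0,0,0],5.0],
    [[0,0,0],[0,0,0],5.0]
  ]
}}

```text
t: 21.85
eef_pos: [570.4, -20.8, 44.5]
tcp_rot: [-1.576, 0.774, -3.135]
ft_force: [-5.7, 1.2, 4.5]
opening: 0.61
```

```bash
cat > t.py <<'E'
from kin import *
s=readout.state();print(s["t"],s["eef_pos"],s["tcp_rot"],s["ft_force"],s["opening"]*95)
S=read_camera("scene");T=read_camera("top"); find(S,["box_center"]); find(T,["box_center"])
save(S,"i.png",(205,165,335,275),5)
E
python3 t.py
```

```text
21.85 [570.3860689  -20.77043369  44.46891631] [-1.57573841  0.7735155  -3.13516827] [-5.71409259  1.21224394  4.47286622] 57.93090537453792
mark_of box_center 0.9 [ 278.4 -380.4   34.8]
mark_of box_center 0.77 [580.6 -18.   47.4]
mark_of box_center 0.67 [ 479.4 -219.    22.1]
mark_of box_center 0.77 [ 483.7 -219.3   21.8]
mark_of box_center 0.58 [ 276.3 -385.    33.6]
mark_of box_center 0.48 [578.  -16.5  46.8]
```

View pics/i.png

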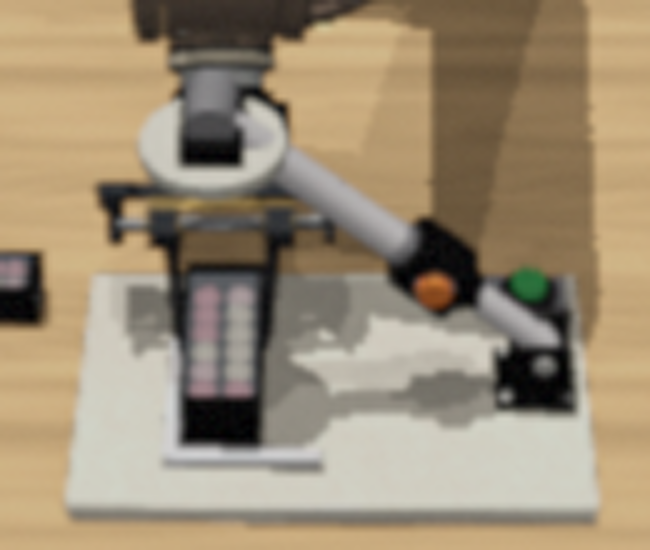

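The green button is up and the box is beside the side rail. The front seems to leave a thin gap to the far rail at rows 443–450, so I'll measure that against projections.

```bash
cat > t.py <<'E'
from kin import *
S=read_camera("scene"); g=cv2.cvtColor(S["img"],cv2.COLOR_RGB2GRAY)
u0=int(205+220/5)
print("col",u0,[(r,int(g[r,u0-2:u0+3].mean())) for r in range(236,262)])
for x in (652,655,658): print("front top/z30/rail",x,proj([[x,-20,70],[x,-20,30],[x+10,-20,30],[x+10,-20,18]],S).round(1).tolist())
v=165+430//5
print("row",v,[(c,int(g[v-1:v+2,c].mean())) for c in range(232,264)])
for y in (-46,-49,-52): print(y,proj([[654,y,50],[654,y+58,50]],S).round(1).tolist())
T=read_camera("top"); 
gt=cv2.cvtColor(T["img"],cv2.COLOR_RGB2GRAY)
c=proj([[655,0,30]],T)[0]; print(c)
cc=int(proj([[660,25,30]],T)[0][0]); rr=int(c[1])
print([(r,int(gt[r,cc-1:cc+2].mean())) for r in range(rr-12,rr+10)])
print([pix2w([[cc,r]],30,T)[0][0].round(0) for r in (rr-4,rr,rr+4)])
E
python3 t.py
```

```text
col 249 [(236, 133), (237, 124), (238, 132), (239, 136), (240, 128), (241, 116), (242, 119), (243, 112), (244, 62), (245, 14), (246, 10), (247, 5), (248, 6), (249, 9), (250, 7), (251, 4), (252, 7), (253, 47), (254, 123), (255, 182), (256, 190), (257, 150), (258, 162), (259, 198), (260, 205), (261, 204)]
front top/z30/rail 652 [[247.7, 245.6], [248.1, 253.6], [248.0, 255.7], [248.1, 258.0]]
front top/z30/rail 655 [[247.7, 246.2], [248.1, 254.2], [248.0, 256.3], [248.1, 258.7]]
front top/z30/rail 658 [[247.7, 246.9], [248.0, 254.9], [247.9, 256.9], [248.0, 259.3]]
row 251 [(232, 205), (233, 205), (234, 205), (235, 205), (236, 203), (237, 203), (238, 205), (239, 201), (240, 154), (241, 77), (242, 17), (243, 6), (244, 7), (245, 9), (246, 6), (247, 8), (248, 6), (249, 7), (250, 4), (251, 7), (252, 5), (253, 5), (254, 7), (255, 6), (256, 35), (257, 89), (258, 130), (259, 141), (260, 141), (261, 141), (262, 141), (263, 141)]
-46 [[240.4, 250.0], [257.1, 250.1]]
-49 [[239.6, 250.0], [256.2, 250.1]]
-52 [[238.7, 250.0], [255.3, 250.1]]
[257.13666013 168.962659  ]
[(156, 175), (157, 174), (158, 190), (159, 210), (160, 211), (161, 211), (162, 212), (163, 212), (164, 212), (165, 211), (166, 201), (167, 197), (168, 210), (169, 193), (170, 186), (171, 181), (172, 151), (173, 148), (174, 146), (175, 149), (176, 161), (177, 170)]
[np.float64(675.0), np.float64(659.0), np.float64(643.0)]
```

The front edge coincides with the far rail's top edge at row ~253.5, so it is flush within a couple of mm and both sides are force-confirmed. Releasing.

Request:
{"op": "apply_moves", "data": {
  "increments": [
    [[0,0,0],[0,0,0],6.5],
    [[0,0,0],[0,0,0],8.0],
    [[0,0,0],[0,0,0],8.6],
    [[0,0,0],[0,0,0],8.6],
    [[0,0,0],[0,0,0],8.6]
  ]
}}

```text
t: 22.78
eef_pos: [571.7, -21.2, 44.7]
tcp_rot: [-1.575, 0.776, -3.135]
ft_force: [-0.1, 0.7, 0.5]
opening: 0.902
```

```bash
cat > t.py <<'E'
from kin import *
s=readout.state();print(s["t"],s["eef_pos"],s["tcp_rot"],s["ft_force"],s["opening"]*95)
S=read_camera("scene");T=read_camera("top"); find(S,["box_center","box_place"]); find(T,["box_center","box_place"])
g=cv2.cvtColor(S["img"],cv2.COLOR_RGB2GRAY)
for u0 in (245,249,253): print("col",u0,[(r,int(g[r,u0-1:u0+2].mean())) for r in range(243,260)])
for v in (222,235,251):print("row",v,[(c,int(g[v-1:v+2,c].mean())) for c in range(236,262)])
for z,x in((70,655),(50,655),(70,505),(30,655)): print(proj([[x,-49,z],[x,9,z]],S).round(1).tolist())
save(S,"j.png",(205,165,335,275),5)
E
python3 t.py
```

```text
22.775 [571.70038949 -21.21728844  44.65389065] [-1.57524548  0.77557126 -3.13535875] [-0.05418063  0.74998627  0.49398388] 85.72339104149289
mark_of box_center 0.95 [ 280.  -379.3   33.5]
mark_of box_center 0.76 [580.1 -22.2  45.8]
mark_of box_center 0.72 [ 479.5 -217.4   20.4]
mark_of box_place 0.64 [584.1 -18.7  41.7]
mark_of box_center 0.77 [ 483.4 -220.2   21.4]
mark_of box_center 0.75 [ 274.5 -384.9   38.7]
mark_of box_center 0.55 [577.9 -18.8  48.2]
mark_of box_place 0.59 [583.1 -21.6  44.4]
col 245 [(243, 130), (244, 72), (245, 17), (246, 10), (247, 7), (248, 9), (249, 6), (250, 7), (251, 5), (252, 9), (253, 63), (254, 147), (255, 199), (256, 194), (257, 151), (258, 163), (259, 199)]
col 249 [(243, 105), (244, 57), (245, 15), (246, 9), (247, 11), (248, 6), (249, 8), (250, 4), (251, 3), (252, 5), (253, 45), (254, 122), (255, 181), (256, 189), (257, 151), (258, 161), (259, 198)]
col 253 [(243, 127), (244, 70), (245, 14), (246, 9), (247, 7), (248, 6), (249, 7), (250, 9), (251, 6), (252, 6), (253, 33), (254, 100), (255, 167), (256, 188), (257, 150), (258, 161), (259, 199)]
row 22
[... 347 characters left out ...]
06), (239, 133), (240, 147), (241, 109), (242, 90), (243, 119), (244, 149), (245, 160), (246, 161), (247, 152), (248, 123), (249, 107), (250, 133), (251, 155), (252, 162), (253, 160), (254, 150), (255, 116), (256, 62), (257, 58), (258, 102), (259, 129), (260, 154), (261, 155)]
row 251 [(236, 204), (237, 202), (238, 206), (239, 201), (240, 155), (241, 77), (242, 19), (243, 7), (244, 5), (245, 7), (246, 8), (247, 6), (248, 5), (249, 3), (250, 4), (251, 4), (252, 7), (253, 7), (254, 6), (255, 3), (256, 35), (257, 89), (258, 130), (259, 141), (260, 141), (261, 141)]
[[239.3, 246.2], [256.1, 246.3]]
[[239.6, 250.2], [256.2, 250.3]]
[[241.3, 217.2], [257.0, 217.2]]
[[239.8, 254.2], [256.3, 254.3]]
```

View pics/j.png

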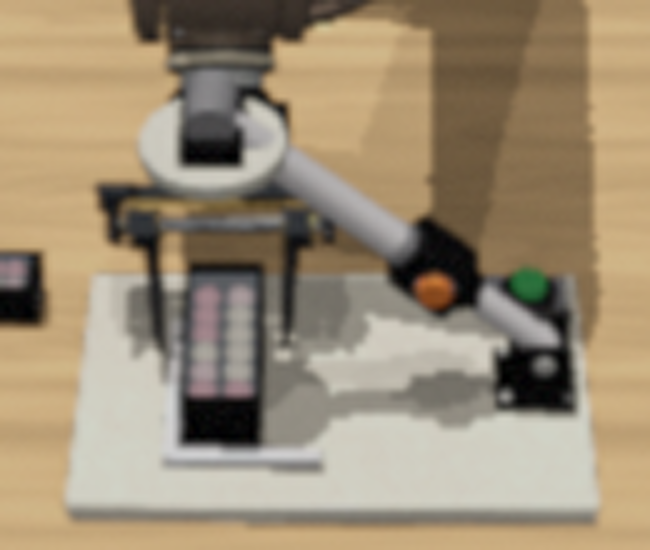

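The nets put the box ~3 mm short of flush in x, and the front-edge pixels are ambiguous. I'll check the box's back edge too.

```bash
cat > t.py <<'E'
from kin import *
S=read_camera("scene"); g=cv2.cvtColor(S["img"],cv2.COLOR_RGB2GRAY)
for u0 in (244,249,253): print("col",u0,[(r,int(g[r,u0-1:u0+2].mean())) for r in range(211,226)])
for x in (500,505,510): print(x,proj([[x,-20,70]],S).round(1).tolist())
for n in range(3):
    S=read_camera("scene");T=read_camera("top");find(S,["box_place"]);find(T,["box_place"])
    for P in (S,T): print("lf",[ (cam2w(d["point"],P).round(1).tolist(),round(d["confidence"],2)) for d in nets.mark_of(P,"box_center") if abs(cam2w(d["point"],P)[1]+20)<15])
E
python3 t.py
```

```text
col 244 [(211, 72), (212, 86), (213, 88), (214, 85), (215, 87), (216, 85), (217, 60), (218, 30), (219, 49), (220, 82), (221, 90), (222, 99), (223, 111), (224, 118), (225, 115)]
col 249 [(211, 78), (212, 85), (213, 86), (214, 85), (215, 86), (216, 84), (217, 58), (218, 24), (219, 49), (220, 85), (221, 92), (222, 98), (223, 110), (224, 118), (225, 113)]
col 253 [(211, 73), (212, 85), (213, 89), (214, 90), (215, 90), (216, 87), (217, 59), (218, 27), (219, 49), (220, 85), (221, 100), (222, 126), (223, 150), (224, 155), (225, 150)]
500 [[249.2, 216.3]]
505 [[249.1, 217.2]]
510 [[249.1, 218.1]]
mark_of box_place 0.56 [581.9 -17.7  41.4]
mark_of box_place 0.65 [584.6 -21.2  43.8]
lf [([579.7, -20.5, 42.5], 0.77)]
lf [([579.8, -16.2, 48.0], 0.5)]
mark_of box_place 0.81 [581.9 -21.1  43.6]
mark_of box_place 0.74 [576.8 -18.4  48.7]
mark_of box_place 0.7 [584.4 -22.4  42.8]
mark_of box_place 0.48 [582.3 128.1 136.7]
lf [([579.6, -19.4, 42.8], 0.6)]
lf [([579.0, -15.6, 47.9], 0.66)]
mark_of box_place 0.86 [581.4 -21.5  40.7]
mark_of box_place 0.56 [584.5 -23.2  42. ]
lf [([579.7, -19.5, 44.5], 0.84), ([574.0, -19.8, 234.2], 0.71)]
lf [([577.8, -18.3, 44.6], 0.46)]
```

Back edge gives a box centre at x ≈ 579 and a front face at 654. The rail face measures ≈ 654, so it is flush, and y agrees within the tolerance. I'll retreat along the tool axis and plan the press using the same tilt.

Request:
{"op": "apply_moves", "data": {
  "increments": [
    [[0,-2,0],[0,0,0],8.6],
    [[0,-3.5,0],[0,0,0],8.6],
    [[0,-4,0],[0,0,0],8.6],
    [[0,-4,0],[0,0,0],8.6],
    [[0,0,0],[0,0,0],8.6]
  ]
}}

```text
t: 24.65
eef_pos: [474.4, -22.3, 143.0]
tcp_rot: [-1.575, 0.775, -3.135]
ft_force: [0.3, 0.3, -0.1]
opening: 0.907
```

```bash
cat > t.py <<'E'
from kin import *
s=readout.state();k=solve();q=s["joints"];print(s["t"],s["eef_pos"],s["ft_force"],q.round(2))
S=read_camera("scene");T=read_camera("top");find(S,["capture_top"]);find(T,["capture_top"])
for P in (S,T):
    h=cv2.cvtColor(P["img"],cv2.COLOR_RGB2HSV); c=proj([[489,208,36]],P)[0].astype(int)
    m=np.zeros(h.shape[:2],bool); w=h[c[1]-12:c[1]+13,c[0]-12:c[0]+13]
    m[c[1]-12:c[1]+13,c[0]-12:c[0]+13]=(w[...,0]>50)&(w[...,0]<75)&(w[...,1]>120)&(w[...,2]>80)
    ys,xs=np.nonzero(m); print(len(xs),pix2w([[xs.mean(),ys.mean()]],36,P).round(1))
W=[([455,30,140],tilt(5,45)),([445,208,130],tilt(12,45)),([496,208,75],tilt(12,45)),([496,208,46],tilt(12,45)),([496,208,36],tilt(12,45))]
for p,o in W:
    q,e=ik(np.array(p),o,k,q); print(q.round(2),round(e,4))
plan([(p,o,0.) for p,o in W[:3]],smax=45)
E
python3 t.py
```

```text
24.65 [474.44372127 -22.28832521 142.9700048 ] [ 0.32188438  0.25019941 -0.10359161] [-0.32  0.37  2.51  2.67  0.53 -1.39]
mark_of capture_top 0.56 [489.  209.   38.5]
mark_of capture_top 0.56 [490.4 205.   44. ]
27 [[493.1 207.8  36. ]]
47 [[489.9 206.5  36. ]]
[-0.2   0.37  2.56  2.77  0.59 -1.47] 0.0
[ 0.36  0.42  2.47  3.35  0.54 -1.64] 0.0
[ 0.31  0.6   2.41  3.26  0.65 -1.59] 0.0
[ 0.31  0.69  2.42  3.25  0.75 -1.58] 0.0
[ 0.31  0.72  2.42  3.24  0.78 -1.57] 0.0
[[[0.77,-0.69,-2.63],[-1.5,-1.7,0.4],0.0],[[0.69,-0.62,-2.67],[-1.5,-1.7,0.4],0.0],[[0.08,0.27,-4.45],[-1.2,-1.2,0.0],0.0],[[-0.02,0.37,-4.45],[-1.2,-1.2,0.0],0.0],[[-0.11,0.47,-4.44],[-1.2,-1.2,0.0],0.0]]
[[[-0.21,0.56,-4.42],[-1.2,-1.2,0.0],0.0],[[0.18,3.71,0.53],[0.0,0.0,0.0],0.0],[[0.18,3.71,0.53],[-0.0,-0.0,0.0],0.0],[[0,0,0],[0,0,0],0.0],[[0,0,0],[0,0,0],0.0]]
```

Request:
{"op": "apply_moves", "data": {
  "increments": [
    [[0.8,-0.7,-2.6],[-1.5,-1.7,0.4],0.0],
    [[0.7,-0.6,-2.7],[-1.5,-1.7,0.4],0.0],
    [[0.1,0.3,-4.5],[-1.2,-1.2,0],0.0],
    [[0,0.4,-4.5],[-1.2,-1.2,0],0.0],
    [[-0.1,0.5,-4.4],[-1.2,-1.2,0],0.0]
  ]
}}

```text
t: 25.48
eef_pos: [449.9, 166.8, 125.7]
tcp_rot: [-1.57, 0.781, -2.964]
ft_force: [1.2, -1.2, 0.8]
opening: 0.434
```

Request:
{"op": "apply_moves", "data": {
  "increments": [
    [[-0.2,0.6,-4.4],[-1.2,-1.2,0],0.0],
    [[0,0,0],[0,0,0],0.0],
    [[0,0,0],[0,0,0],0.0],
    [[0,0,0],[0,0,0],0.0],
    [[0,0,0],[0,0,0],0.0]
  ]
}}

```text
t: 26.1
eef_pos: [448.0, 214.3, 118.6]
tcp_rot: [-1.568, 0.775, -2.929]
ft_force: [0.0, -0.1, 0.8]
opening: 0.003
```

```bash
cat > t.py <<'E'
from kin import *
s=readout.state();print(s["t"],s["eef_pos"],s["ft_force"],s["opening"])
o=tilt(12,45)
plan([([497,208.5,75],o,0.,40),([497,208.5,55],o,0.)])
S=read_camera("scene");T=read_camera("top")
for P in (S,T): print("box",[ (cam2w(d["point"],P).round(1).tolist(),round(d["confidence"],2)) for d in nets.mark_of(P,"box_center") if abs(cam2w(d["point"],P)[1]+20)<15])
find(S,["collar"]);find(T,["collar"])
E
python3 t.py
```

```text
26.1 [448.02240998 214.27175702 118.62974472] [ 0.04880345 -0.13214251  0.80182394] 0.002878048480075722
[[[-0.14,3.19,0.79],[-0.0,0.1,0.3],0.0],[[-0.12,3.19,0.79],[-0.0,0.1,0.3],0.0],[[1.41,1.41,-0.0],[0.0,0.0,0.0],0.0],[[0,0,0],[0,0,0],0.0],[[0,0,0],[0,0,0],0.0]]
box [([578.6, -21.4, 47.1], 0.58)]
box [([578.8, -18.1, 46.6], 0.45)]
mark_of collar 0.59 [581.7 128.  135.9]
mark_of collar 0.77 [583.4 128.2 135.4]
mark_of collar 0.49 [687.5 404.6   3.1]
```

Request:
{"op": "apply_moves", "data": {
  "increments": [
    [[-0.1,3.2,0.8],[0,0.1,0.3],0.0],
    [[-0.1,3.2,0.8],[0,0.1,0.3],0.0],
    [[1.4,1.4,0],[0,0,0],0.0],
    [[0,0,0],[0,0,0],0.0],
    [[0,0,0],[0,0,0],0.0]
  ]
}}

```text
t: 27.02
eef_pos: [498.5, 209.0, 54.6]
tcp_rot: [-1.572, 0.789, -2.933]
ft_force: [0.5, 0.5, 0.1]
opening: 0.005
```

```bash
cat > t.py <<'E'
from kin import *
s=readout.state();print(s["t"],s["eef_pos"],s["ft_force"],s["opening"])
o=tilt(12,45)
plan([([497,208.5,45],o,0.,40)])
S=read_camera("scene");save(S,"k.png",(205,165,335,275),5)
E
python3 t.py
```

```text
27.025 [498.51320798 209.04561566  54.61373586] [0.45003843 0.52908797 0.06697926] 0.00458636267447031
[[[0.79,0.56,0.02],[0.0,-0.0,-0.2],0.0],[[0,0,0],[0,0,0],0.0],[[0,0,0],[0,0,0],0.0],[[0,0,0],[0,0,0],0.0],[[0,0,0],[0,0,0],0.0]]
```

View pics/k.png

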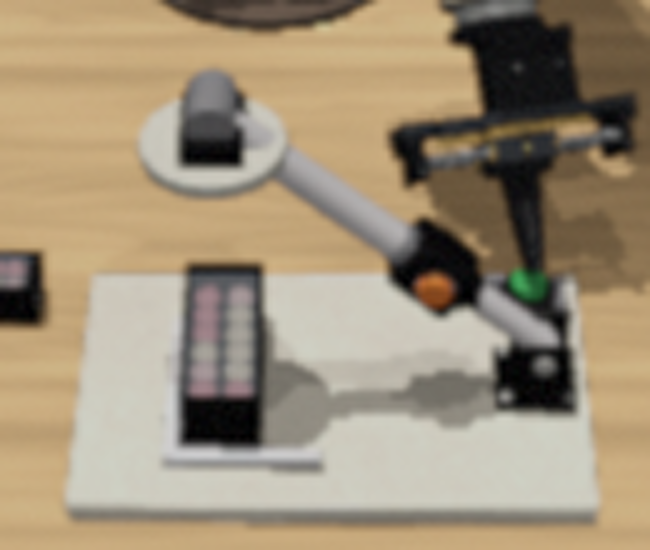

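The box is free, square and inside both rails, and the finger is right over the green button at (528,285). Now I'll press in small steps.

Request:
{"op": "apply_moves", "data": {
  "increments": [
    [[0.7,0.6,0],[0,0,0],0.0],
    [[0.2,0.2,0],[0,0,0],0.0],
    [[0.2,0.2,0],[0,0,0],0.0],
    [[0.15,0.15,0],[0,0,0],0.0],
    [[0,0,0],[0,0,0],0.0]
  ]
}}

```text
t: 27.7
eef_pos: [498.6, 209.4, 41.4]
tcp_rot: [-1.573, 0.8, -2.934]
ft_force: [-4.5, -2.4, 9.9]
opening: 0.002
```

Request:
{"op": "apply_moves", "data": {
  "increments": [
    [[0.2,0.2,0],[0,0,0],0.0],
    [[0.2,0.2,0],[0,0,0],0.0],
    [[0.2,0.2,0],[0,0,0],0.0],
    [[0.2,0.2,0],[0,0,0],0.0],
    [[0.2,0.2,0],[0,0,0],0.0]
  ]
}}

```text
t: 28.32
eef_pos: [498.7, 209.4, 40.3]
tcp_rot: [-1.574, 0.831, -2.935]
ft_force: [-17.7, -5.6, 39.0]
opening: 0.001
```

```bash
cat > t.py <<'E'
from kin import *
s=readout.state();print(s["t"],s["eef_pos"],s["tcp_rot"],s["ft_force"],s["opening"])
S=read_camera("scene");T=read_camera("top")
a=cv2.resize(S["img"][195:245,285:335],(400,400),interpolation=2);b=cv2.resize(T["img"][185:235,180:230],(400,400),interpolation=2)
cv2.imwrite("pics/l.png",np.hstack([a,b])[:,:,::-1])
E
python3 t.py
```

```text
28.325 [498.72701276 209.41879896  40.29167657] [-1.57408316  0.83104099 -2.93474973] [-17.70960897  -5.59767047  39.0037816 ] 0.00119579847451425
```

That is a hard stop at 39 N, and I need to know whether it is the button's end stop or its ring. I'll back off and probe the force against depth.

Request:
{"op": "apply_moves", "data": {
  "increments": [
    [[-0.3,-0.3,0],[0,0,-0.5],0.0],
    [[-0.3,-0.3,0],[0,0,-1],0.0],
    [[-0.3,-0.3,0],[0,0,-1],0.0],
    [[0,0,0],[0,0,0],0.0],
    [[0,0,0],[0,0,0],0.0]
  ]
}}

```text
t: 29.05
eef_pos: [498.0, 209.6, 54.0]
tcp_rot: [-1.574, 0.788, -2.934]
ft_force: [-0.5, 1.0, 0.3]
opening: 0.005
```

```bash
cat > t.py <<'E'
from kin import *
s=readout.state();print(s["t"],s["eef_pos"],s["tcp_rot"],s["ft_force"])
S=read_camera("scene");T=read_camera("top")
for P in (S,T):
    h=cv2.cvtColor(P["img"],cv2.COLOR_RGB2HSV); c=proj([[489,208,36]],P)[0].astype(int)
    m=np.zeros(h.shape[:2],bool); w=h[c[1]-12:c[1]+13,c[0]-12:c[0]+13]
    m[c[1]-12:c[1]+13,c[0]-12:c[0]+13]=(w[...,0]>50)&(w[...,0]<75)&(w[...,1]>120)&(w[...,2]>60)
    ys,xs=np.nonzero(m); print(len(xs),xs.mean().round(2),ys.mean().round(2),ys.min(),ys.max(),xs.min(),xs.max())
p,o=s["eef_pos"],R.from_euler("xyz",s["tcp_rot"]); M=o.as_matrix()
for n,P in(("S",S),("T",T)): print(n,"tip corners",proj([p,p+M[:,0]*10,p-M[:,0]*10,p+M[:,0]*16],P).round(1).tolist(), "btn",proj([[490,207,36],[490,207,30]],P).round(1).tolist())
E
python3 t.py
```

```text
29.05 [498.01831962 209.61027947  54.00292492] [-1.57406469  0.78824792 -2.93364301] [-0.52372407  0.98795929  0.29668535]
33 309.97 221.58 219 224 307 313
19 207.32 210.89 208 214 206 209
S tip corners [[311.0, 219.1], [310.4, 219.2], [311.6, 218.9], [310.0, 219.3]] btn [[309.9, 221.2], [309.8, 222.4]]
T tip corners [[204.0, 209.1], [204.6, 211.0], [203.4, 207.3], [205.0, 212.0]] btn [[205.3, 211.3], [205.5, 211.3]]
```

Request:
{"op": "apply_moves", "data": {
  "increments": [
    [[0.5,0.5,0],[0,0,0],0.0],
    [[0,0,0],[0,0,0],0.0],
    [[0,0,0],[0,0,0],0.0],
    [[0,0,0],[0,0,0],0.0],
    [[0,0,0],[0,0,0],0.0]
  ]
}}

```text
t: 29.78
eef_pos: [498.2, 209.7, 46.0]
tcp_rot: [-1.574, 0.789, -2.934]
ft_force: [-0.5, 0.1, 2.3]
opening: 0.008
```

Request:
{"op": "apply_moves", "data": {
  "increments": [
    [[0.15,0.15,0],[0,0,0],0.0],
    [[0,0,0],[0,0,0],0.0],
    [[0,0,0],[0,0,0],0.0],
    [[0,0,0],[0,0,0],0.0],
    [[0,0,0],[0,0,0],0.0]
  ]
}}

```text
t: 30.4
eef_pos: [498.2, 209.7, 44.1]
tcp_rot: [-1.574, 0.789, -2.934]
ft_force: [-1.4, -0.5, 4.6]
opening: 0.006
```

Request:
{"op": "apply_moves", "data": {
  "increments": [
    [[0.15,0.15,0],[0,0,0],0.0],
    [[0,0,0],[0,0,0],0.0],
    [[0,0,0],[0,0,0],0.0],
    [[0,0,0],[0,0,0],0.0],
    [[0,0,0],[0,0,0],0.0]
  ]
}}

```text
t: 31.02
eef_pos: [498.2, 209.7, 42.1]
tcp_rot: [-1.574, 0.79, -2.934]
ft_force: [-1.7, -0.0, 3.5]
opening: 0.004
```

Request:
{"op": "apply_moves", "data": {
  "increments": [
    [[0.15,0.15,0],[0,0,0],0.0],
    [[0,0,0],[0,0,0],0.0],
    [[0,0,0],[0,0,0],0.0],
    [[0,0,0],[0,0,0],0.0],
    [[0.15,0.15,0],[0,0,0],0.0]
  ]
}}

```text
t: 31.65
eef_pos: [498.5, 209.8, 40.7]
tcp_rot: [-1.574, 0.797, -2.934]
ft_force: [-10.1, -2.7, 27.2]
opening: 0.005
```

The curve is a soft spring (2–5 N) over about 6 mm from z ≈ 46.5 to ≈ 41, then a hard end stop, so the button was fully pressed. I'll lift off and back away.

Request:
{"op": "apply_moves", "data": {
  "increments": [
    [[-1,-1,0],[0,0,0],0.0],
    [[-2,-2,0],[0,0,0],0.0],
    [[0,-4,0],[0,0,0],0.0],
    [[0,-4,0],[0,0,0],0.0],
    [[0,0,0],[0,0,0],0.0]
  ]
}}

```text
t: 32.28
eef_pos: [440.2, 196.9, 139.8]
tcp_rot: [-1.574, 0.792, -2.934]
ft_force: [1.7, 0.4, 0.0]
opening: 0.003
```

```bash
cat > t.py <<'E'
from kin import *
s=readout.state();print(s["t"],s["eef_pos"],s["ft_force"])
S=read_camera("scene");T=read_camera("top")
for P in (S,T):
    print("box",[ (cam2w(d["point"],P).round(1).tolist(),round(d["confidence"],2)) for d in nets.mark_of(P,"box_center") if abs(cam2w(d["point"],P)[1]+20)<15])
    find(P,["collar","capture_top","yellow_carton","tape_roll","glue_jar"])
    h=cv2.cvtColor(P["img"],cv2.COLOR_RGB2HSV); c=proj([[489,208,36]],P)[0].astype(int)
    m=np.zeros(h.shape[:2],bool); w=h[c[1]-12:c[1]+13,c[0]-12:c[0]+13]
    m[c[1]-12:c[1]+13,c[0]-12:c[0]+13]=(w[...,0]>50)&(w[...,0]<75)&(w[...,1]>120)&(w[...,2]>80)
    ys,xs=np.nonzero(m); print(len(xs),pix2w([[xs.mean(),ys.mean()]],36,P).round(1))
g=cv2.cvtColor(S["img"],cv2.COLOR_RGB2GRAY)
print([(r,int(g[r,248:251].mean())) for r in (216,217,218,243,244,245,252,253,254)],[(c,int(g[250:253,c].mean())) for c in (240,241,242,255,256,257)])
E
python3 t.py
```

```text
32.275 [440.16058356 196.94812186 139.77487319] [1.70559835 0.39091609 0.04033136]
box [([581.4, -20.6, 44.0], 0.85)]
mark_of collar 0.59 [581.  131.4 136.3]
mark_of capture_top 0.54 [491.3 208.8  40.3]
mark_of yellow_carton 0.77 [469.2 398.4   3.2]
mark_of tape_roll 0.82 [692.8 402.2   0.7]
mark_of glue_jar 0.96 [ 734.  -313.4    1.3]
32 [[491.2 208.6  36. ]]
box [([580.7, -17.8, 43.7], 0.69)]
mark_of collar 0.97 [583.7 130.  138. ]
mark_of capture_top 0.36 [491.8 203.6  42.7]
mark_of yellow_carton 0.78 [470.4 401.5   2.2]
mark_of tape_roll 0.65 [686.6 405.4   4.5]
mark_of tape_roll 0.49 [583.3 -22.2 230.9]
mark_of glue_jar 0.89 [ 7.337e+02 -3.201e+02 -2.000e-01]
mark_of glue_jar 0.35 [471.8 402.4  -0.9]
47 [[489.9 206.5  36. ]]
[(216, 158), (217, 116), (218, 50), (243, 101), (244, 54), (245, 13), (252, 5), (253, 44), (254, 117)] [(240, 151), (241, 74), (242, 18), (255, 5), (256, 34), (257, 86)]
```

All checks agree: box unmoved, collar at one hole down, button back up, bystanders in place. I'm handing in.

```bash
python3 -c "
from cell import env
print(env.job_done())"
```

```text
the job is handed in; nothing more can be done
None
```

The photo stand is set one hole down, the middle-sized flower box lies in the rail corner, and I pressed and released the capture button. I handed the job in at about 32 s of robot time. The hand-in reports no verdict, so the results below rest on my own checks.

- **Collar:** I squeezed both buttons fully in (47 mm over both), slid the tube about 33 mm and let it click. The cameras showed about 42 mm of travel, and it stayed there through the last check. I did not measure the buttons being out directly; the pictures and the tube holding its place suggest it.
- **Box:** I placed it under the lamp, pushed it against both rails by feel and let go. Its last measured centre was about (581, −19, 44) mm. The box place reads about (582, −20) from the trained networks, so it is flush within the roughly 3 mm measuring scatter. One earlier set of network readings put it about 3 mm short of the far rail, but the picture edges and the contact forces pointed to flush.
- **Capture button:** The force rose softly (2–5 N) over about 6 mm, then hit a hard stop, so it was fully down. On the first press I overshot and it reached 39 N on that stop, so I backed off and pressed once more, to 27 N on the stop. Afterwards its green top measured the same as before the press.
- **Other things:** The carton, tape and jar read within network scatter of where they started. I saw no sign of touching the lamp. At hand-in the arm was clear of everything.

One check I could not make: I had used all 12 pictures, so I could not view the button while it was held down.

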